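# Finish the pyramid of turning blanks on the drying stand

## Task

Finish the pyramid of round birch blanks on the drying stand with the two blanks left on the bench. One of them still stands on its end: tip it over onto its side on the bench first. Lay one blank in the empty gap at the front of the second row and the other in the gap on top, both snug between the two below with their ends in line with the rest, without upsetting the stack or knocking over the egg cups on the shelf above or the oil jar.

Things in the scene. Friction and masses are not known exactly. Their poses are not given: they have to be found in the camera images.
- stand: two-tier wooden stand, fixed; origin at the centre of its underside, x to its back, y to its left. Deck 180 mm deep (x), 240 mm long, top at 40 mm; 18 mm stop rails front and back. Upper shelf over x = -12 to 96 mm, underside at 275 mm, posts near the back corners. It hangs over both gaps: a gripper pointing straight down hits it; lean it about 40 degrees, reaching in from the front under the shelf edge
- stand_gap (a point): where the centre of a blank lies when it is seated in the empty front gap of the second row: 24 mm in front of the stand's middle, 105 mm above its underside; axes as the stand, stacked blanks lie along y
- stand_top (a point): where the centre of the top blank lies when seated across the two second-row blanks: on the stand's middle, 147 mm above its underside; axes as the stand, stacked blanks lie along y
- blank_lying_center (a point): round birch turning blank, a plain cylinder 48 mm in diameter and 68 mm long, pale wood with both end faces sealed in red wax, about 85 g; the point is its centre, its long axis is its own y axis; lies on the bench on its side (centre 24 mm high)
- blank_standing_center (a point): the same sort of blank (48 mm by 68 mm), long axis its own z, point at its centre; stands on end on the bench, top 68 mm high. Pushed sideways near its top with shut fingers (tips 50 to 60 mm above the bench) it tips over after about 40 mm and lies along the push, its centre some 60 mm beyond where it stood; pushed low it slides. Lying, it can be taken by its two ends like the other
- row_near_center (a point): round birch turning blank, a plain cylinder 48 mm in diameter and 68 mm long, pale wood with both end faces sealed in red wax, about 85 g; the point is its centre, its long axis is its own y axis; bottom row on the deck, at the front
- row_mid_center (a point): round birch turning blank, a plain cylinder 48 mm in diameter and 68 mm long, pale wood with both end faces sealed in red wax, about 85 g; the point is its centre, its long axis is its own y axis; bottom row, in the middle
- row_far_center (a point): round birch turning blank, a plain cylinder 48 mm in diameter and 68 mm long, pale wood with both end faces sealed in red wax, about 85 g; the point is its centre, its long axis is its own y axis; bottom row, at the back
- second_far_center (a point): round birch turning blank, a plain cylinder 48 mm in diameter and 68 mm long, pale wood with both end faces sealed in red wax, about 85 g; the point is its centre, its long axis is its own y axis; second row, in the back gap
- cup_left: dark turned wooden egg cup, 48 mm wide and 57 mm high, loose on the stand's upper shelf; origin at the centre of its foot
- cup_right: second such egg cup on the upper shelf; origin at the centre of its foot
- jar: jar of wood oil, 60 mm wide and 88 mm high, loose on the bench; origin at the centre of its underside
Not all that is in view belongs to the job. Leave any turquoise look-alike of the part that bears blank_lying_center alone.

How it is judged (in metres and radians):
On the way:
1. the standing blank lies on its side on the bench, let go (angle between blank_standing_center's own z axis and vertical between 1.4 and 1.74 rad and height (world z) of blank_standing_center below 0.03 m and contact force between the fingers and blank_standing below 0.3 N), for 0.1 s.
At the end, for the whole second after the job is handed in: one loose blank lies in the front second-row gap, the other on top, each centre within 8 mm across, 10 mm along and 6 mm in height of its seat, axes within 0.12 rad of the stand's length, at rest and let go; the four stacked before within 10 mm of where they were ((((x of blank_lying_center in the frame of stand_gap between -0.008 and 0.008 m and y of blank_lying_center in the frame of stand_gap between -0.01 and 0.01 m and z of blank_lying_center in the frame of stand_gap between -0.006 and 0.006 m and angle between the y axis of blank_lying_center and the y axis of stand_gap, either way round below 0.12 rad) and (x of blank_standing_center in the frame of stand_top between -0.008 and 0.008 m and y of blank_standing_center in the frame of stand_top between -0.01 and 0.01 m and z of blank_standing_center in the frame of stand_top between -0.006 and 0.006 m and angle between the z axis of blank_standing_center and the y axis of stand_top, either way round below 0.12 rad)) or ((x of blank_standing_center in the frame of stand_gap between -0.008 and 0.008 m and y of blank_standing_center in the frame of stand_gap between -0.01 and 0.01 m and z of blank_standing_center in the frame of stand_gap between -0.006 and 0.006 m and angle between the z axis of blank_standing_center and the y axis of stand_gap, either way round below 0.12 rad) and (x of blank_lying_center in the frame of stand_top between -0.008 and 0.008 m and y of blank_lying_center in the frame of stand_top between -0.01 and 0.01 m and z of blank_lying_center in the frame of stand_top between -0.006 and 0.006 m and angle between the y axis of blank_lying_center and the y axis of stand_top, either way round below 0.12 rad))) and distance of each of row_near_center, row_mid_center, row_far_center, second_far_center from where it was at the start of the episode below 0.01 m and linear speed of each of blank_lying, blank_standing below 0.02 m/s); the robot touches nothing.
It fails at once if an egg cup on the shelf is knocked over or off (angle between any of cup_left, cup_right's own z axis and vertical above 0.4 rad or height (world z) of any of cup_left, cup_right below 0.2 m).
It fails at once if the oil jar is knocked over (angle between jar's own z axis and vertical above 0.4 rad).
It also fails if it takes over 67 s, if anything falls off the work surface, if the arm or the gripper's body presses on something with over 40 N, if the wrist force passes 120 N, or if a joint passes its speed limit or range.

## Robot

A 6-joint arm with a two-finger parallel gripper is mounted at the origin on a cart in front of the work surface, level with it; the furniture and walls round the work are solid. World frame = base frame: x ahead of the robot, y to its left, z up, the work surface at z = 0. Lengths are in m, angles in degrees, forces in N, time in s.
With the tool pointing down it reaches from about 0.325 to 0.9 m from the base axis. Payload 3.5 kg.
Tool frame: the origin (TCP) lies on the centre line of the jaws, within the pads' length; the fingertips stand 22 mm ahead of it and the grasp point (between the pads) lies 3 mm ahead of it; x points along the fingers, y is the direction in which the jaws open and shut, and the axes are right-handed (so a half turn about x gives the same grasp; the last joint's range is limited). The gripper opens to 85 mm and grips with 20 to 120 N. Pads are 22 mm wide; open, the fingers measure 114 mm over their backs; the gripper's body (76 mm by 85 mm) begins 54 mm behind the grasp point. The pads swing forward as they close: fully open they stand 13 mm farther back than shut.
Start: joints at [-69.007, 15.837, -1.513, 72.651, 0, 84.076], TCP at [0.283, -0.557, 0.253] pointing down, gripper open.
Joint ranges: [-178.77, 178.77], [-48.84, 107.48], [-61.69, 71.31], [-111.58, 123.2], [-90, 87.43], [-180, 180]. Speed limits (degrees/s): [147.25, 147.25, 180, 180, 180, 180].

## Interface

Orientations are given as a 3x3 rotation matrix whose columns are the frame's x, y, z axes.
In Python, from bench import r, imaging, order gives the robot as it stands.
- The arm moves only by the tool send_rows, never from a script. Its argument "increments" is a list of rows, each a list of 5 numbers: the closure, from 0 (fully open) to 1 (shut), then the shift along the tool's x, y, z in cm, then the turn about the tool's x in rad. In form: [[grip, x, y, z, twist], ...]. A call has 1 to 8 rows; each row is the pose to reach, as a shift and turn from the pose measured when the call began, along the tool's axes at that moment; what a row does not reach only later rows make up. A row lasts 1/10 s, in which the tool goes at most 50 mm and 8.59 degrees, less where a joint would pass 70% of its speed; a pose out of reach is approached as far as the arm can. A call with a gripper value outside its range is refused whole. The fingers move at their own pace and stop on an object; "grip_force" is the grip in N (left out, the last holds). Time passes only in rows, so rows that repeat a pose let the fingers close. It gives the time, the measured TCP pose, the force and the opening at its end, in the units of the state.
- r.observe(): the state, without advancing time (a new reading comes with each control period).
- imaging.read_camera(name): name is "side" or "top"; returns (picture, depth): 400x640x3 uint8, red, green, blue; 400x640 float32, m along the optical axis (not along the pixel's ray), 0 where there is no reading.
- imaging.camera_info(name): a dict with "intrinsics" (3x3 intrinsics, pixels), "origin" and "rotation" of the camera in the world. Camera axes: x right, y up, looking along -z (the intrinsics and any distortion apply to the point x, -y, -z); pixel columns grow to the right and rows downward; lengths in m; the calibration is good to about 2 mm. A picture is of the moment at which its call begins. camera_info takes no time and is no camera call.
- order.close_job(): hands the job in, once; it reports no verdict.
The state is a dict: "time": time; "joint_positions": joint angles; "qd": joint speeds; "effort": joint torques, N m; "ee_pos": TCP position; "orientation": TCP orientation; "contact_force": force on the tool from outside, world axes, zero at the start; "ft_torque": the same for the moment, N m; "finger_gap": opening from 0.0 (shut) to 1.0 (fully open).
Only numpy, scipy, OpenCV 4.12 (cv2) and the standard library are available. Lean on these libraries where they do the work, as an engineer would, in place of code of your own. Each camera call takes 0.05 s, during which the arm holds its last target.

## Working session

There is one attempt and no reset: what is moved stays moved. The work goes in short steps, Python scripts to look and compute and a tool call to move; the robot and the scene stay as the last step left them, time stands still between calls to the robot, and variables do not carry over. Pictures are saved under pics/ and viewed, and the job is handed in when it is done.

Besides the shell and the picture viewer there is one more tool, called as name(argument=value, ...), one argument or row to a line, values as JSON. send_rows: Moves the arm, as the interface text tells. Its arguments: {"type":"object","properties":{"increments":{"type":"array","items":{"type":"array","items":{"type":"number"}}},"grip_force":{"type":"number"}},"required":["increments"]}

```bash
ls; mkdir -p pics; python3 - <<'E'
from bench import r, imaging, order
import cv2,numpy as np
print(r.observe())
for n in("side","top"):
    p,d=imaging.read_camera(n); i=imaging.camera_info(n); print(n,i)
    cv2.imwrite(f"pics/{n}0.png",p[:,:,::-1]); np.savez(f"pics/{n}0.npz",p=p,d=d)
E
```

```text
pics
{'time': 0.0, 'joint_positions': array([-6.90060814e+01,  1.58795153e+01, -1.59924121e+00,  7.26496807e+01,
       -7.51691973e-04,  8.40772840e+01]), 'qd': array([-0.0917728 , -0.03111458, -0.06072636,  0.10083516, -0.0705982 ,
       -0.08905994]), 'effort': array([ 1.81247295e-03, -4.45502186e+01,  2.95206857e+01,  1.63844257e-02,
        1.02068736e-04, -6.22838357e-06]), 'ee_pos': array([ 0.28267298, -0.55659944,  0.25213451]), 'orientation': array([[-8.15362067e-04,  4.52692709e-01, -8.91666219e-01],
       [ 2.08814571e-03, -8.91663801e-01, -4.52693390e-01],
       [-9.99997487e-01, -2.23103801e-03, -2.18259497e-04]]), 'contact_force': array([ 0.17732907,  0.28868334, -0.41894147]), 'ft_torque': array([-0.00959422,  0.04177278, -0.02861549]), 'finger_gap': 0.9951145766980843}
side {'intrinsics': array([[415.5985918 ,   0.        , 311.54395568],
       [  0.        , 415.5985918 , 199.83288593],
       [  0.        ,   0.        ,   1.        ]]), 'origin': array([0.43328643, 0.75391392, 0.76453238]), 'rotation': array([[-0.99517076,  0.05965175, -0.07795406],
       [-0.09802638, -0.56270396,  0.82082585],
       [ 0.00509864,  0.82450344,  0.56583397]])}
top {'intrinsics': array([[504.84278941,   0.        , 317.61038667],
       [  0.        , 504.84278941, 203.98472811],
       [  0.        ,   0.        ,   1.        ]]), 'origin': array([ 0.28913891, -0.09057223,  1.5484822 ]), 'rotation': array([[-0.02608171,  0.98691535, -0.15911579],
       [-0.99951367, -0.02302382,  0.02103165],
       [ 0.017093  ,  0.15958695,  0.98703588]])}
```

View pics/side0.png

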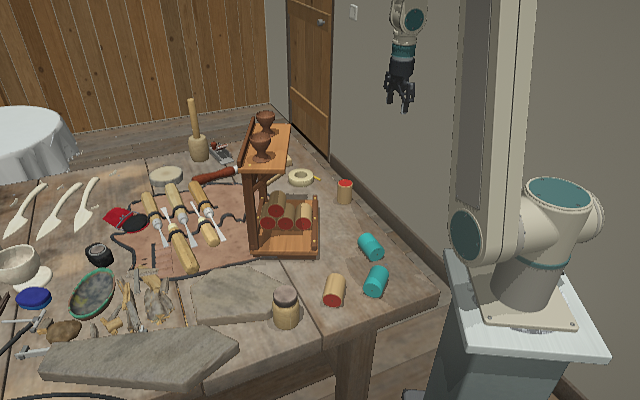

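View pics/top0.png

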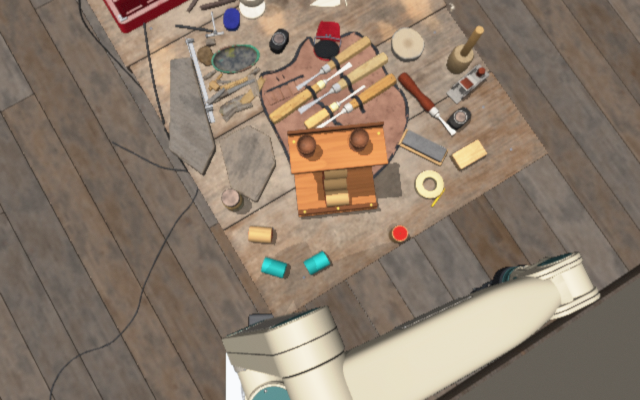

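```bash
cat > h.py <<'E'
import numpy as np,cv2
from bench import r, imaging, order
def info(n):
    i=imaging.camera_info(n); return i['intrinsics'],i['origin'],i['rotation']
def ray(n,u,v):
    K,o,R=info(n); d=np.array([(u-K[0,2])/K[0,0],-(v-K[1,2])/K[1,1],-1.]); return o,R@d
def at_z(n,u,v,z):
    o,d=ray(n,u,v); return o+d*(z-o[2])/d[2]
def at_d(n,u,v,dep):
    o,d=ray(n,u,v); return o+d*dep
def cloud(n,d):
    K,o,R=info(n); v,u=np.mgrid[0:400,0:640]
    c=np.stack([(u-K[0,2])/K[0,0],-(v-K[1,2])/K[1,1],-np.ones_like(u,float)],-1)*d[...,None]
    return c@R.T+o
def proj(n,P):
    K,o,R=info(n); c=R.T@(np.asarray(P)-o); return K[0,0]*c[0]/-c[2]+K[0,2], K[1,1]*-c[1]/-c[2]+K[1,2]
E
python3 - <<'E'
from h import *
for n in("side","top"):
    z=np.load(f"pics/{n}0.npz"); p,d=z['p'],z['d']; C=cloud(n,d)
    for (u,v) in ([(335,290),(345,185),(285,220),(371,247),(376,281),(286,307),(262,140),(264,117),(320,330),(330,320),(420,300)] if n=="side" else [(261,235),(400,233),(310,165),(340,165),(275,268),(317,263),(232,200),(306,145),(360,140),(337,175),(337,187),(337,199),(337,209),(320,205)]):
        print(n,u,v,p[v,u],C[v,u].round(3))
    b=cv2.resize(p[:,:,::-1][100:340,200:460] if n=="side" else p[:,:,::-1][110:290,200:440],None,fx=3,fy=3,interpolation=cv2.INTER_CUBIC)
    cv2.imwrite(f"pics/{n}_crop.png",cv2.resize(b,(780,720 if n=='side' else 585))[:600])
E
```

```text
side 335 290 [194 169 122] [0.442 0.077 0.049]
side 345 185 [182  50  45] [ 0.433 -0.345  0.071]
side 285 220 [105  44  35] [ 0.591 -0.141  0.075]
side 371 247 [ 63 160 155] [ 0.356 -0.087  0.046]
side 376 281 [ 67 176 171] [0.347 0.038 0.049]
side 286 307 [66 60 49] [0.543 0.16  0.074]
side 262 140 [152 108  79] [ 0.632 -0.108  0.331]
side 264 117 [157 114  85] [ 0.644 -0.2    0.349]
side 320 330 [124 107  90] [0.469 0.154 0.   ]
side 330 320 [161 148 129] [ 0.449  0.124 -0.   ]
side 420 300 [100  88  75] [ 0.236  0.04  -0.002]
top 261 235 [244 211 142] [0.441 0.048 0.05 ]
top 400 233 [206  65  51] [ 0.435 -0.363  0.068]
top 310 165 [238 160  95] [ 0.593 -0.101  0.291]
top 340 165 [239 161  95] [ 0.591 -0.177  0.293]
top 275 268 [ 59 208 202] [0.343 0.008 0.049]
top 317 263 [ 66 228 224] [ 0.354 -0.116  0.049]
top 232 200 [175 150 136] [0.542 0.128 0.088]
top 306 145 [183 123  91] [ 0.637 -0.092  0.324]
top 360 140 [179 117  84] [ 0.646 -0.227  0.326]
top 337 175 [140 111  73] [ 0.604 -0.18   0.117]
top 337 187 [132 104  70] [ 0.576 -0.181  0.076]
top 337 199 [238 200 134] [ 0.538 -0.179  0.09 ]
top 337 209 [184 150  74] [ 0.513 -0.18   0.058]
top 320 205 [227 148  88] [ 0.528 -0.13   0.046]
```

View pics/side_crop.png

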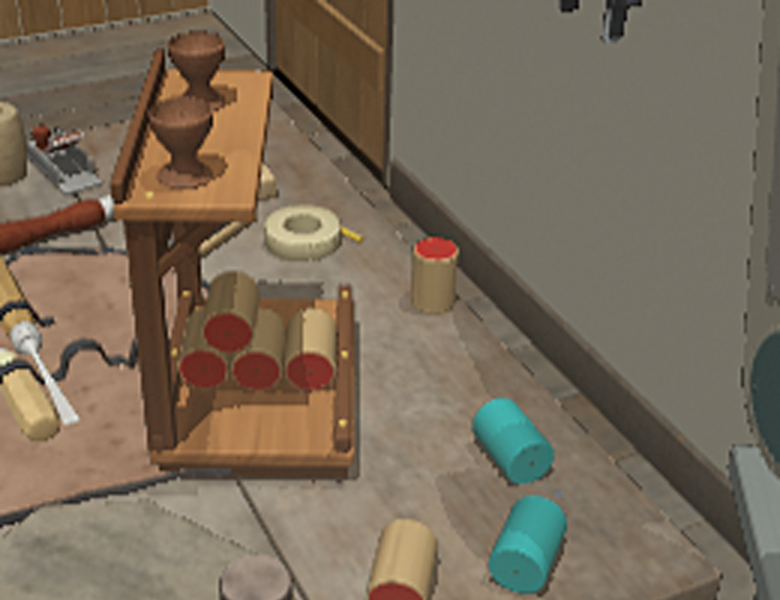

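View pics/top_crop.png

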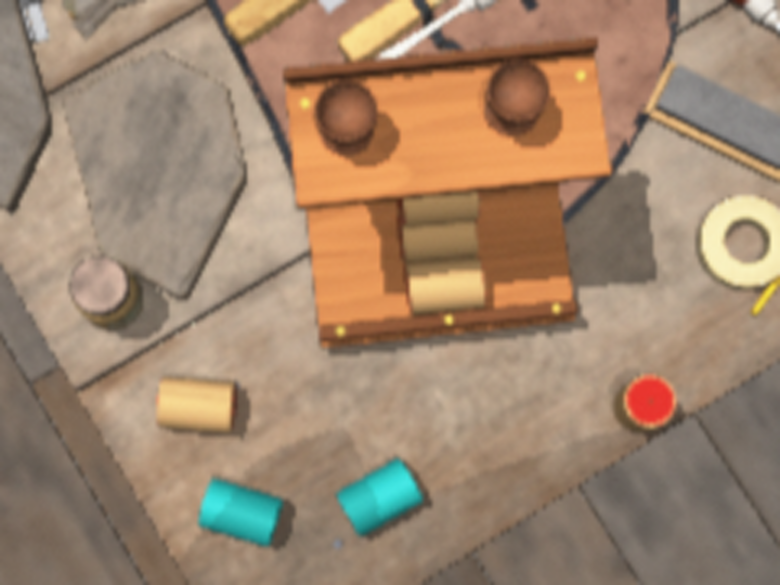

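```bash
python3 - <<'E'
from h import *
z=np.load("pics/top0.npz"); p,d=z['p'],z['d']; C=cloud("top",d)
u0,v0,u1,v1=270,110,410,225
S=C[v0:v1,u0:u1].reshape(-1,3)
sh=S[(S[:,2]>.284)&(S[:,2]<.302)]
print("shelf",len(sh),cv2.minAreaRect(sh[:,:2].astype(np.float32)),np.median(sh[:,2]))
dk=S[(S[:,2]>.033)&(S[:,2]<.064)&(S[:,0]<.62)]
print("deck",len(dk),cv2.minAreaRect(dk[:,:2].astype(np.float32)))
# plane height of deck
fl=S[(S[:,2]>.034)&(S[:,2]<.047)];print(np.median(fl[:,2]))
# side view: shelf & deck
z=np.load("pics/side0.npz"); p2,d2=z['p'],z['d']; C2=cloud("side",d2)
S2=C2[90:270,230:330].reshape(-1,3)
sh=S2[(S2[:,2]>.284)&(S2[:,2]<.302)]
print("shelf side",len(sh),cv2.minAreaRect(sh[:,:2].astype(np.float32)),np.median(sh[:,2]))
dk=S2[(S2[:,2]>.035)&(S2[:,2]<.064)&(S2[:,0]<.72)]
print("deck side",len(dk),cv2.minAreaRect(dk[:,:2].astype(np.float32)))
# blanks: wood-coloured lying
for n,pp,CC in(("top",p,C),("side",p2,C2)):
    m=(CC[...,2]>.012)&(CC[...,2]<.056)&(np.hypot(CC[...,0]-.441,CC[...,1]-.05)<.06)
    q=CC[m]; print(n,"lying",len(q),cv2.minAreaRect(q[:,:2].astype(np.float32)))
    m=(CC[...,2]>.060)&(CC[...,2]<.078)&(np.hypot(CC[...,0]-.435,CC[...,1]+.357)<.06)
    q=CC[m]; print(n,"standing",len(q),cv2.minEnclosingCircle(q[:,:2].astype(np.float32)),q[:,2].mean())
    m=(CC[...,2]>.06)&(CC[...,2]<.1)&(np.hypot(CC[...,0]-.542,CC[...,1]-.135)<.06)
    q=CC[m]; print(n,"jar",len(q),cv2.minEnclosingCircle(q[:,:2].astype(np.float32)))
# red end faces in side
hsv=cv2.cvtColor(p2,cv2.COLOR_RGB2HSV)
m=(((hsv[...,0]<8)|(hsv[...,0]>172))&(hsv[...,1]>140)&(hsv[...,2]>60)).astype(np.uint8)
n,l,st,c=cv2.connectedComponentsWithStats(m)
for i in range(1,n):
    if st[i,4]>25: 
        q=C2[(l==i)]; print(st[i],c[i].round(1),np.median(q,0).round(3))
E
```

```text
shelf 3114 ((0.6338360905647278, -0.17163260281085968), (0.10164449363946915, 0.2500634491443634), 4.779958724975586) 0.2916883125021301
deck 2177 ((0.5677830576896667, -0.17738284170627594), (0.12321335077285767, 0.24026116728782654), 4.64994478225708)
0.040885979182352816
shelf side 1569 ((0.6353431344032288, -0.16912801563739777), (0.10740303993225098, 0.252734899520874), 4.7334113121032715) 0.29180735022310683
deck side 2308 ((0.611025333404541, -0.13869379460811615), (0.2165842354297638, 0.30981266498565674), 5.017430782318115)
top lying 369 ((0.44487863779067993, 0.05516022443771362), (0.07240268588066101, 0.05436139181256294), 84.14556884765625)
top standing 211 ((0.436257541179657, -0.362051397562027), 0.02499331161379814) 0.06938621543391553
top jar 320 ((0.5505825281143188, 0.13367940485477448), 0.029826832935214043)
side lying 601 ((0.4450288712978363, 0.05457589775323868), (0.07257029414176941, 0.04719823971390724), 84.89726257324219)
side standing 133 ((0.4355325400829315, -0.35972437262535095), 0.02587851881980896) 0.06885583884877823
side jar 619 ((0.5485303997993469, 0.13651025295257568), 0.029699794948101044)
[211 167  24  11  75] [223.1 172. ] [ 0.854 -0.46   0.024]
[201 174  11   8  36] [205.4 177.4] [ 0.91  -0.417  0.024]
[339 179  13   8  78] [345.1 182.3] [ 0.434 -0.361  0.071]
[268 205  16  12 153] [275.4 210.5] [ 0.616 -0.139  0.106]
[103 207  27  20 272] [114.9 215.5] [ 1.101 -0.166  0.033]
[117 212  16  16  53] [124.5 220.2] [ 1.076 -0.164  0.017]
[260 217  15  12 144] [267.2 222.7] [ 0.64  -0.138  0.064]
[278 218  15  12 143] [285.1 223.3] [ 0.591 -0.14   0.064]
[296 218  15  12 140] [302.9 223.4] [ 0.542 -0.145  0.065]
[127 222  22  12  43] [139.3 228.9] [ 1.016 -0.137  0.01 ]
[323 294  18  13 172] [331.7 300.4] [0.448 0.087 0.025]
```

```bash
python3 - <<'E'
from h import *
for n in("side","top"):
    z=np.load(f"pics/{n}0.npz"); C=cloud(n,z['d']).reshape(-1,3)
    for zz in(.1,.2,.3,.5,.7):
        q=C[(abs(C[:,2]-zz)<.02)&(C[:,1]<-.3)]
        print(n,zz,len(q),[ (round(x,2),round(float(np.max(q[abs(q[:,0]-x)<.03][:,1])),3)) for x in np.arange(-.2,1.4,.2) if (abs(q[:,0]-x)<.03).sum()>5])
    b=C[(abs(C[:,2])<.006)]
    print([ (round(x,2),round(float(np.min(b[abs(b[:,0]-x)<.01][:,1])),3)) for x in np.arange(.3,.7,.05) if (abs(b[:,0]-x)<.01).sum()>5])
    q=C[(C[:,2]>.05)&(C[:,0]>.75)]; print(q[:,2].max(), (q[:,2]>.4).sum(), q[q[:,2]>.4][:,0].min() if (q[:,2]>.4).any() else 0)
E
```

```text
side 0.1 4271 [(np.float64(-0.2), -0.673), (np.float64(0.0), -1.043), (np.float64(0.4), -1.717), (np.float64(0.6), -2.064), (np.float64(0.8), -2.44), (np.float64(1.0), -0.548), (np.float64(1.2), -3.098)]
side 0.2 3641 [(np.float64(-0.2), -0.675), (np.float64(0.0), -1.06), (np.float64(0.4), -1.713), (np.float64(0.6), -2.063), (np.float64(0.8), -2.401), (np.float64(1.0), -0.567)]
side 0.3 2750 [(np.float64(-0.2), -0.669), (np.float64(0.0), -1.078), (np.float64(0.4), -1.715), (np.float64(0.6), -2.071)]
side 0.5 2044 [(np.float64(-0.2), -0.674)]
side 0.7 0 []
[(np.float64(0.3), -1.613), (np.float64(0.35), -1.705), (np.float64(0.4), -1.795), (np.float64(0.45), -1.864), (np.float64(0.5), -1.955), (np.float64(0.55), -2.042), (np.float64(0.6), -2.163), (np.float64(0.65), -2.234)]
0.27080571744466714 0 0
top 0.1 321 [(np.float64(1.0), -0.551)]
top 0.2 66 [(np.float64(1.0), -0.57)]
top 0.3 70 []
top 0.5 46 []
top 0.7 3900 [(np.float64(0.2), -0.375)]
[(np.float64(0.3), -0.204), (np.float64(0.35), -0.288), (np.float64(0.4), -0.374), (np.float64(0.45), -0.463), (np.float64(0.5), -0.551), (np.float64(0.55), -0.638), (np.float64(0.6), -0.721), (np.float64(0.65), -0.809)]
0.24155586378981653 0 0
```

send_rows(
  increments=[
    [1,0,-1,-4,-0.14],
    [1,0,-2,-8,-0.28],
    [1,0,-3,-12,-0.42],
    [1,0,-4,-16,-0.56],
    [1,0,-4.1,-19.9,-0.7],
    [1,0,-4.1,-19.9,-0.84],
    [1,0,-4.1,-19.9,-0.98],
    [1,0,-4.1,-19.9,-1.12],
  ],
)

```text
time: 0.9
ee_pos: [0.4418, -0.4292, 0.2516]
orientation: [[-0.002, 1.0, 0.026], [0.003, 0.026, -1.0], [-1.0, -0.002, -0.003]]
contact_force: [0.2, -0.3, 0.7]
finger_gap: 0.002
```

```bash
cat > st.py <<'E'
from h import *
s=r.observe()
np.set_printoptions(suppress=True,precision=4)
for k in('time','joint_positions','ee_pos','contact_force','finger_gap'): print(k,s[k])
R=s['orientation'];print(R); x=R[:,0]
print('lean',np.degrees(np.arccos(-x[2])),'az',np.degrees(np.arctan2(x[1],x[0])),'jaw az',np.degrees(np.arctan2(R[1,1],R[0,1])),'jaw el',np.degrees(np.arcsin(R[2,1])))
import sys
if len(sys.argv)>3:
    t=np.array(list(map(float,sys.argv[1:4]))); print('shift cm',R.T@(t-s['ee_pos'])*100)
E
python3 st.py .442 -.43 .077
```

```text
time 0.9
joint_positions [-50.196   15.0944  -2.6895  72.4074   0.0331  38.3179]
ee_pos [ 0.4418 -0.4292  0.2516]
contact_force [ 0.2253 -0.2619  0.7436]
finger_gap 0.0021561818420985507
[[-0.0017  0.9997  0.0259]
 [ 0.0029  0.0259 -0.9997]
 [-1.     -0.0016 -0.003 ]]
lean 0.19410064395898424 az 119.99089635490105 jaw az 1.4861478697299808 jaw el -0.09263123299459017
shift cm [17.4628  0.0452  0.1321]
```

send_rows(
  increments=[
    [1,3,0,0,-0.145],
    [1,6,0,0,-0.29],
    [1,9,0,0,-0.435],
    [1,10,0,0,-0.58],
    [1,10,0,0,-0.725],
    [1,10,0,0,-0.87],
    [1,10,0,0,-1.015],
    [1,10,0,0,-1.16],
  ],
)

```text
time: 1.7
ee_pos: [0.4413, -0.4285, 0.1509]
orientation: [[-0.003, 0.37, 0.929], [0.004, 0.929, -0.37], [-1.0, 0.003, -0.004]]
contact_force: [0.5, 0.1, 0.5]
finger_gap: 0.001
```

```bash
python3 st.py .442 -.43 .077
```

```text
time 1.7
joint_positions [-50.1916  18.972  -10.1322  61.1643   0.0327 -28.4832]
ee_pos [ 0.4413 -0.4285  0.1509]
contact_force [0.5039 0.1326 0.4681]
finger_gap 0.0009605226620337079
[[-0.0026  0.3699  0.9291]
 [ 0.004   0.9291 -0.3699]
 [-1.      0.0027 -0.0038]]
lean 0.27048229950866465 az 122.86269555617557 jaw az 68.29123854920842 jaw el 0.15679589265580152
shift cm [ 7.3937 -0.1318  0.1482]
```

send_rows(
  increments=[
    [1,2.5,0,0,-0.12],
    [1,5,-0.1,0.1,-0.24],
    [1,7.4,-0.1,0.1,-0.36],
    [1,7.4,-0.1,0.1,-0.461],
    [1,7.4,-0.1,0.1,-0.461],
    [1,7.4,-0.1,0.1,-0.461],
  ],
)

```text
time: 2.3
ee_pos: [0.4418, -0.4296, 0.0769]
orientation: [[-0.002, -0.08, 0.997], [0.004, 0.997, 0.08], [-1.0, 0.004, -0.002]]
contact_force: [0.0, -0.1, -0.1]
finger_gap: 0.003
```

```bash
python3 st.py .436 -.361 .077
```

```text
time 2.3
joint_positions [-50.2245  23.1782 -14.0927  52.9899   0.0331 -54.8089]
ee_pos [ 0.4418 -0.4296  0.0769]
contact_force [ 0.0221 -0.1158 -0.1278]
finger_gap 0.00257576245941714
[[-0.0025 -0.0799  0.9968]
 [ 0.0039  0.9968  0.0799]
 [-1.      0.0041 -0.0022]]
lean 0.2628811509822854 az 122.54586707016826 jaw az 94.58407343980318 jaw el 0.23219288265673213
shift cm [ 0.0218  6.8888 -0.0277]
```

send_rows(
  increments=[
    [1,0,1.5,0,0],
    [1,0,3,0,0],
    [1,0,3.7,0,0],
    [1,0,4.4,0,0],
    [1,0,5.1,0,0],
    [1,0,5.8,0,0],
    [1,0,6.4,0,0],
    [1,0,7.0,0,0],
  ],
)

```text
time: 3.1
ee_pos: [0.436, -0.3592, 0.0771]
orientation: [[-0.003, -0.08, 0.997], [0.004, 0.997, 0.08], [-1.0, 0.004, -0.002]]
contact_force: [0.8, -1.0, 0.4]
finger_gap: -0.002
```

```bash
python3 st.py; python3 - <<'E'
from h import *
p,d=imaging.read_camera("side"); cv2.imwrite("pics/s1.png",cv2.resize(p[100:300,230:450,::-1],None,fx=3,fy=3))
E
```

```text
time 3.1
joint_positions [-46.0676  18.6829 -20.8065  50.7952   0.0577 -50.6477]
ee_pos [ 0.436  -0.3592  0.0771]
contact_force [ 0.7731 -0.9766  0.367 ]
finger_gap -0.002109620339769741
[[-0.0027 -0.0798  0.9968]
 [ 0.0043  0.9968  0.0799]
 [-1.      0.0045 -0.0024]]
lean 0.29045928461251946 az 122.47990228397396 jaw az 94.57967044157964 jaw el 0.25669786420789364
```

View pics/s1.png

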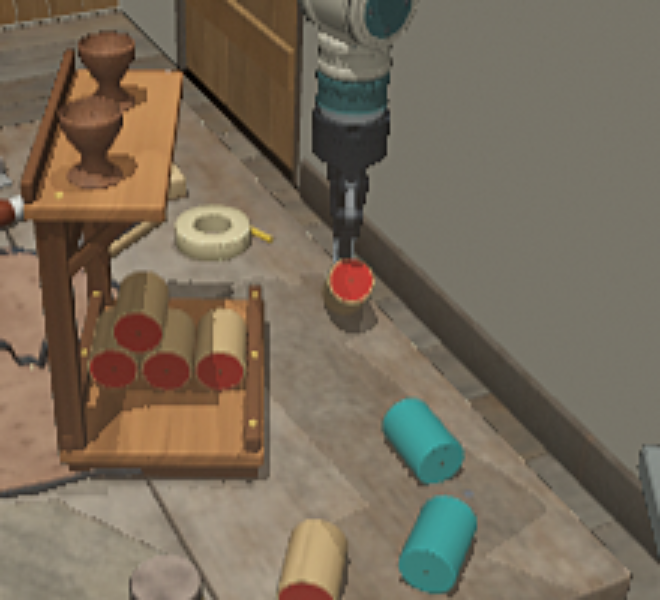

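It is tilting towards +y, close to the balance point (pixel 350,285 in the crop). A bit further.

send_rows(
  increments=[
    [1,0,0.5,0,0],
    [1,0,0.9,0,0],
    [1,0,1.1,0,0],
    [1,0,0.6,0,0],
    [1,0,0,0,0],
    [1,-2,0,0,0],
    [1,-6,0,0,0],
    [0.5,-10,0,0,0],
  ],
)

```text
time: 3.95
ee_pos: [0.4355, -0.359, 0.1771]
orientation: [[-0.005, -0.08, 0.997], [0.007, 0.997, 0.08], [-1.0, 0.007, -0.004]]
contact_force: [-0.3, -0.8, 0.3]
finger_gap: 0.156
```

```bash
python3 st.py; python3 - <<'E'
from h import *
p,d=imaging.read_camera("side"); cv2.imwrite("pics/s2.png",cv2.resize(p[100:300,230:450,::-1],None,fx=3,fy=3))
E
```

```text
time 3.95
joint_positions [-46.1029  12.9919 -14.7454  62.7392   0.0758 -50.6734]
ee_pos [ 0.4355 -0.359   0.1771]
contact_force [-0.3323 -0.8131  0.287 ]
finger_gap 0.15556578042468894
[[-0.0048 -0.0797  0.9968]
 [ 0.0069  0.9968  0.0797]
 [-1.      0.0073 -0.0042]]
lean 0.4825273673931747 az 124.85939598898261 jaw az 94.56935362654558 jaw el 0.4166567914209326
```

View pics/s2.png

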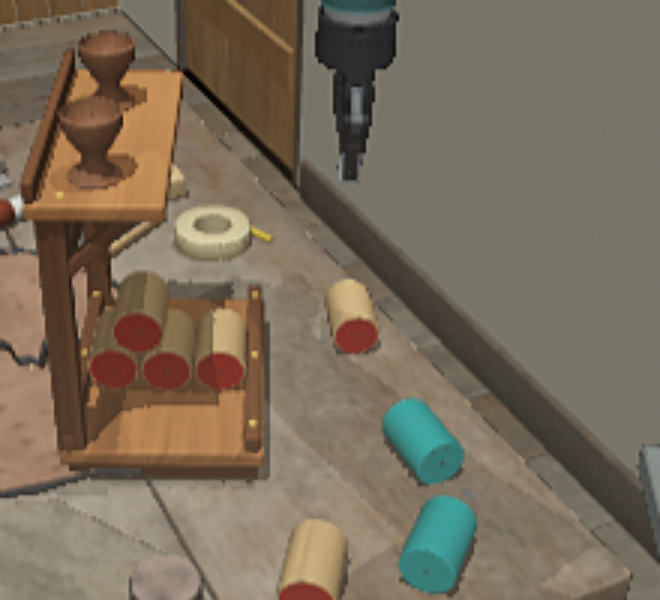

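```bash
cat > meas.py <<'E'
from h import *
import sys
def blanks(tag):
    for n in("side","top"):
        p,d=imaging.read_camera(n); C=cloud(n,d); cv2.imwrite(f"pics/{tag}{n}.png",p[:,:,::-1])
        hsv=cv2.cvtColor(p,cv2.COLOR_RGB2HSV)
        for nm,c in(("lying",(.445,.054)),("tipped",(.43,-.30))):
            m=(C[...,2]>.012)&(C[...,2]<.056)&(np.hypot(C[...,0]-c[0],C[...,1]-c[1])<.07)&~((hsv[...,0]>80)&(hsv[...,0]<100)&(hsv[...,1]>100))
            q=C[m]
            if len(q)>50: print(n,nm,len(q),cv2.minAreaRect(q[:,:2].astype(np.float32)))
        if n=="side":
            m=(((hsv[...,0]<8)|(hsv[...,0]>172))&(hsv[...,1]>140)&(hsv[...,2]>60)).astype(np.uint8)
            k,l,st,c=cv2.connectedComponentsWithStats(m)
            for i in range(1,k):
                if st[i,4]>60 and c[i][0]>250: print('red',st[i,4],c[i].round(1),np.median(C[l==i],0).round(3))
blanks(sys.argv[1])
E
python3 meas.py a; python3 st.py
```

```text
side lying 600 ((0.4450770616531372, 0.05488245189189911), (0.07157628238201141, 0.04724055901169777), 84.72490692138672)
side tipped 325 ((0.42475879192352295, -0.2993928790092468), (0.047239113599061966, 0.07279354333877563), 9.047182083129883)
red 154 [275.4 210.6] [ 0.616 -0.14   0.106]
red 119 [348.3 211.6] [ 0.419 -0.268  0.025]
red 147 [267.2 222.6] [ 0.64  -0.138  0.065]
red 143 [285.1 223.3] [ 0.59  -0.14   0.064]
red 140 [302.9 223.4] [ 0.542 -0.145  0.065]
red 172 [331.7 300.4] [0.448 0.087 0.025]
top lying 371 ((0.44454672932624817, 0.0534636527299881), (0.06889946013689041, 0.05453874543309212), 85.01074981689453)
top tipped 179 ((0.43873652815818787, -0.28642088174819946), (0.06027063727378845, 0.07475817203521729), 58.85088348388672)
time 4.1
joint_positions [-46.0936  12.8179 -14.4936  62.5593   0.0777 -50.6695]
ee_pos [ 0.4382 -0.3617  0.1808]
contact_force [-1.1337  0.9577 -1.0288]
finger_gap 0.41515869844962966
[[ 0.0025 -0.0798  0.9968]
 [-0.0007  0.9968  0.0798]
 [-1.     -0.0009  0.0025]]
lean 0.15082779055559586 az -15.087737147418935 jaw az 94.57590361119267 jaw el -0.05075331525087913
```

send_rows(
  increments=[
    [0,-5,0,0,0],
    [0,-10,0,0,0],
    [0,-15,0,0,0],
    [0,-20,0,0,0],
    [0,-25,0,0,0],
    [0,-29,3,0,0],
    [0,-30,7,2,0],
    [0,-30,12,3,0],
  ],
)

```text
time: 4.9
ee_pos: [0.4594, -0.2413, 0.4824]
orientation: [[0.006, -0.077, 0.997], [-0.003, 0.997, 0.077], [-1.0, -0.004, 0.006]]
contact_force: [0.1, 0.6, 0.1]
finger_gap: 0.996
```

send_rows(
  increments=[
    [0,0,4.5,2,0],
    [0,0,9,4,0],
    [0,0,13,6,0],
    [0,0,17.5,8,0],
    [0,0,22,10,0],
    [0,0,26,12,0],
    [0,0,30,15,0],
    [0,0,34,18,0],
  ],
)

```text
time: 5.7
ee_pos: [0.6134, 0.1131, 0.481]
orientation: [[0.005, -0.077, 0.997], [-0.004, 0.997, 0.077], [-1.0, -0.004, 0.005]]
contact_force: [1.5, -0.7, -0.1]
finger_gap: 1.002
```

```bash
python3 st.py
```

```text
time 5.7
joint_positions [ 4.6096 14.5075 23.6378 98.8619 -0.227   0.1945]
ee_pos [0.6134 0.1131 0.481 ]
contact_force [ 1.537  -0.7183 -0.0955]
finger_gap 1.0017747604371614
[[ 0.005  -0.077   0.997 ]
 [-0.0036  0.997   0.077 ]
 [-1.     -0.0039  0.0047]]
lean 0.35142619633748073 az -35.62931513107992 jaw az 94.41411524371956 jaw el -0.22609806205651226
```

send_rows(
  increments=[
    [0,0,0,5,0],
    [0,0,0,10,0],
    [0,0,0,15,0],
    [0,0,0,20,0],
    [0,0,0,25,0],
    [0,0,0,30,0],
    [0,0,0,35,0],
    [0,0,0,40,0],
  ],
)

```text
time: 6.5
ee_pos: [0.8663, 0.1263, 0.4254]
orientation: [[0.045, -0.077, 0.996], [0.001, 0.997, 0.077], [-0.999, -0.002, 0.045]]
contact_force: [0.4, -0.0, 0.7]
finger_gap: 0.999
```

```bash
python3 st.py
```

```text
time 6.5
joint_positions [  4.0996  48.4552  71.2506 110.2081  -0.102   -0.3022]
ee_pos [0.8663 0.1263 0.4254]
contact_force [ 0.3582 -0.0239  0.7251]
finger_gap 0.9986356604382943
[[ 0.0452 -0.0767  0.996 ]
 [ 0.0015  0.9971  0.0767]
 [-0.999  -0.002   0.0451]]
lean 2.589384819216041 az 1.8410746122573796 jaw az 94.39687707345108 jaw el -0.11554534080714629
```

send_rows(
  increments=[
    [0,-5,0,5,0],
    [0,-10,0,10,0],
    [0,-20,0,20,0],
    [0,-30,0,30,0],
  ],
)

```text
time: 6.9
ee_pos: [0.8578, 0.1184, 0.4661]
orientation: [[0.093, -0.077, 0.993], [0.007, 0.997, 0.077], [-0.996, -0.0, 0.093]]
contact_force: [-0.0, 0.7, 0.5]
finger_gap: 1.0
```

```bash
python3 st.py
```

```text
time 6.9
joint_positions [  3.5726  45.8033  71.3123 110.167    0.0541  -0.8384]
ee_pos [0.8578 0.1184 0.4661]
contact_force [-0.0399  0.653   0.4655]
finger_gap 0.9996903339371619
[[ 0.0929 -0.0769  0.9927]
 [ 0.0067  0.997   0.0766]
 [-0.9957 -0.0004  0.0931]]
lean 5.342346602315639 az 4.153460811920696 jaw az 94.41239565816227 jaw el -0.024213611307308543
```

send_rows(
  increments=[
    [0,-60,0,100,0],
    [0,-60,0,100,0],
    [0,-60,0,100,0],
    [0,-60,0,100,0],
  ],
)

```text
time: 7.3
ee_pos: [0.8722, 0.1118, 0.473]
orientation: [[0.138, -0.077, 0.987], [0.012, 0.997, 0.076], [-0.99, 0.001, 0.139]]
contact_force: [-0.5, -0.3, 0.2]
finger_gap: 0.996
```

```bash
python3 st.py
```

```text
time 7.3
joint_positions [  3.0224  45.4609  71.3088 107.8656   0.2418  -1.3754]
ee_pos [0.8722 0.1118 0.473 ]
contact_force [-0.4777 -0.2938  0.1659]
finger_gap 0.9956831748233764
[[ 0.1385 -0.077   0.9874]
 [ 0.0115  0.997   0.0762]
 [-0.9903  0.0008  0.1389]]
lean 7.985946152160668 az 4.7629961489483446 jaw az 94.4179545990857 jaw el 0.04840582080322134
```

send_rows(
  increments=[
    [0,-60,2,100,0],
    [0,-60,2,100,0],
    [0,-60,2,100,0],
    [0,-60,2,100,0],
    [0,-60,2,100,0],
    [0,-60,2,100,0],
    [0,-60,2,100,0],
    [0,-60,2,100,0],
  ],
)

```text
time: 8.1
ee_pos: [0.8789, 0.1058, 0.4903]
orientation: [[0.184, -0.077, 0.98], [0.016, 0.997, 0.075], [-0.983, 0.002, 0.185]]
contact_force: [0.1, 1.0, 0.4]
finger_gap: 1.002
```

```bash
python3 st.py
```

```text
time 8.1
joint_positions [  2.5506  44.4126  71.2535 106.2173   0.4435  -1.823 ]
ee_pos [0.8789 0.1058 0.4903]
contact_force [0.1123 1.001  0.3563]
finger_gap 1.0017304274785228
[[ 0.1838 -0.0771  0.9799]
 [ 0.0159  0.997   0.0755]
 [-0.9828  0.0017  0.1845]]
lean 10.632790063901856 az 4.954695338335571 jaw az 94.42413639040936 jaw el 0.09960418845690765
```

send_rows(
  increments=[
    [0,-60,0,100,0],
  ],
)

```text
time: 8.2
ee_pos: [0.8868, 0.1052, 0.4985]
orientation: [[0.217, -0.077, 0.973], [0.019, 0.997, 0.075], [-0.976, 0.003, 0.218]]
contact_force: [-0.7, -0.6, -0.5]
finger_gap: 1.0
```

send_rows(
  increments=[
    [0,-60,0,100,0],
    [0,-60,0,100,0],
  ],
)

```text
time: 8.4
ee_pos: [0.893, 0.1028, 0.518]
orientation: [[0.264, -0.078, 0.961], [0.024, 0.997, 0.074], [-0.964, 0.003, 0.265]]
contact_force: [-0.5, 0.4, 0.0]
finger_gap: 1.001
```

```bash
python3 st.py
```

```text
time 8.4
joint_positions [  2.2247  42.9662  71.3083 102.9919   0.7627  -2.0968]
ee_pos [0.893  0.1028 0.518 ]
contact_force [-0.4977  0.438   0.0476]
finger_gap 1.0008914085783347
[[ 0.264  -0.0776  0.9614]
 [ 0.0236  0.997   0.074 ]
 [-0.9642  0.0031  0.265 ]]
lean 15.368646605947479 az 5.10383854913258 jaw az 94.44862536323156 jaw el 0.18008557086310858
```

send_rows(
  increments=[
    [0,-40,0,100,0],
  ],
)

```text
time: 8.5
ee_pos: [0.904, 0.1026, 0.5252]
orientation: [[0.3, -0.078, 0.951], [0.027, 0.997, 0.073], [-0.953, 0.003, 0.302]]
contact_force: [0.0, 0.2, -0.5]
finger_gap: 1.002
```

send_rows(
  increments=[
    [0,-40,0,100,0],
  ],
)

```text
time: 8.6
ee_pos: [0.9149, 0.1023, 0.5332]
orientation: [[0.337, -0.078, 0.938], [0.03, 0.997, 0.072], [-0.941, 0.004, 0.338]]
contact_force: [0.3, -0.2, -0.6]
finger_gap: 0.996
```

send_rows(
  increments=[
    [0,-40,0,100,0],
  ],
)

```text
time: 8.7
ee_pos: [0.9244, 0.102, 0.5429]
orientation: [[0.372, -0.078, 0.925], [0.033, 0.997, 0.071], [-0.927, 0.004, 0.374]]
contact_force: [-0.3, 0.6, -0.0]
finger_gap: 0.998
```

send_rows(
  increments=[
    [0,-40,0,100,0],
  ],
)

```text
time: 8.8
ee_pos: [0.9328, 0.1017, 0.5541]
orientation: [[0.408, -0.078, 0.91], [0.036, 0.997, 0.069], [-0.912, 0.004, 0.409]]
contact_force: [0.4, -0.5, 0.3]
finger_gap: 1.001
```

send_rows(
  increments=[
    [0,-40,0,100,0],
  ],
)

```text
time: 8.9
ee_pos: [0.9402, 0.1013, 0.5668]
orientation: [[0.442, -0.078, 0.893], [0.039, 0.997, 0.068], [-0.896, 0.005, 0.444]]
contact_force: [-0.7, -0.7, -0.7]
finger_gap: 1.002
```

```bash
python3 st.py
```

```text
time 8.9
joint_positions [ 1.8359 41.2353 71.2635 93.6977  1.4057 -2.2423]
ee_pos [0.9402 0.1013 0.5668]
contact_force [-0.664  -0.7374 -0.6673]
finger_gap 1.0020475694212267
[[ 0.4424 -0.0779  0.8934]
 [ 0.0387  0.9969  0.0678]
 [-0.896   0.0046  0.4441]]
lean 26.36534860989023 az 5.002537612377477 jaw az 94.4689917535152 jaw el 0.2644466934639099
```

send_rows(
  increments=[
    [0,-40,0,100,0],
  ],
)

```text
time: 9.0
ee_pos: [0.9467, 0.1009, 0.5807]
orientation: [[0.477, -0.078, 0.876], [0.041, 0.997, 0.066], [-0.878, 0.005, 0.478]]
contact_force: [0.2, -0.1, -0.7]
finger_gap: 1.0
```

send_rows(
  increments=[
    [0,-40,0,100,0],
  ],
)

```text
time: 9.1
ee_pos: [0.9522, 0.1005, 0.5958]
orientation: [[0.51, -0.078, 0.857], [0.044, 0.997, 0.064], [-0.859, 0.005, 0.512]]
contact_force: [-0.2, -0.1, -0.5]
finger_gap: 1.0
```

send_rows(
  increments=[
    [0,-40,0,100,0],
  ],
)

```text
time: 9.2
ee_pos: [0.9567, 0.1, 0.612]
orientation: [[0.543, -0.078, 0.836], [0.047, 0.997, 0.063], [-0.838, 0.005, 0.545]]
contact_force: [-1.0, 0.0, 0.6]
finger_gap: 0.997
```

send_rows(
  increments=[
    [0,-40,0,100,0],
  ],
)

```text
time: 9.3
ee_pos: [0.9602, 0.0995, 0.6293]
orientation: [[0.575, -0.078, 0.814], [0.049, 0.997, 0.061], [-0.817, 0.005, 0.577]]
contact_force: [1.0, 0.4, 0.3]
finger_gap: 1.0
```

send_rows(
  increments=[
    [0,-40,0,100,0],
  ],
)

```text
time: 9.4
ee_pos: [0.9625, 0.0989, 0.6475]
orientation: [[0.606, -0.078, 0.792], [0.052, 0.997, 0.059], [-0.794, 0.005, 0.608]]
contact_force: [0.8, 0.4, 0.3]
finger_gap: 0.998
```

send_rows(
  increments=[
    [0,-40,0,100,0],
  ],
)

```text
time: 9.5
ee_pos: [0.9637, 0.0983, 0.6667]
orientation: [[0.636, -0.078, 0.768], [0.054, 0.997, 0.057], [-0.77, 0.005, 0.638]]
contact_force: [0.2, -0.6, -0.1]
finger_gap: 0.998
```

```bash
python3 st.py .445 .054 .15
```

```text
time 9.5
joint_positions [ 1.3836 37.1986 71.2556 84.4564  2.2269 -2.1975]
ee_pos [0.9637 0.0983 0.6667]
contact_force [ 0.2245 -0.6063 -0.1046]
finger_gap 0.9984799349001539
[[ 0.6358 -0.0784  0.7678]
 [ 0.0542  0.9969  0.0569]
 [-0.7699  0.0055  0.6381]]
lean 39.652889468742245 az 4.8745557479603185 jaw az 94.49607722297831 jaw el 0.31368817461513854
shift cm [  6.5567  -0.6288 -73.0507]
```

```bash
cat > kin.py <<'E'
import numpy as np
from scipy.optimize import least_squares
D=[(-69.006,15.8795,-1.599,72.6497,.28267,-.5566,.25213),(-50.196,15.0944,-2.6895,72.4074,.4418,-.4292,.2516),(-50.19,18.972,-10.132,61.164,.4413,-.4285,.1509),(-50.2245,23.178,-14.0927,52.99,.4418,-.4296,.0769),(-46.0676,18.6829,-20.8065,50.7952,.436,-.3592,.0771),(-46.09,12.8179,-14.4936,62.5593,.4382,-.3617,.1808),(4.6096,14.5075,23.6378,98.8619,.6134,.1131,.481),(4.0996,48.4552,71.2506,110.2081,.8663,.1263,.4254),(3.5726,45.8,71.31,110.167,.8578,.1184,.4661),(2.22,42.966,71.308,102.99,.893,.1028,.518),(1.8359,41.2353,71.2635,93.6977,.9402,.1013,.5668),(1.3836,37.1986,71.2556,84.4564,.9637,.0983,.6667)]
D=np.array(D)
def fk(P,q2,q3,q4):
    s0,z0,L1,a,L2,b,L3,c=P
    t2=np.radians(q2)+a; t3=np.radians(q2-q3)+b; t4=np.radians(q2-q3+q4)+c
    return s0+L1*np.sin(t2)+L2*np.cos(t3)+L3*np.cos(t4), z0+L1*np.cos(t2)-L2*np.sin(t3)-L3*np.sin(t4)
q1=np.radians(D[:,0]); S=D[:,4]*np.cos(q1)+D[:,5]*np.sin(q1); off=-D[:,4]*np.sin(q1)+D[:,5]*np.cos(q1)
def res(P):
    s,z=fk(P,*D[:,1:4].T); return np.r_[s-S,z-D[:,6]]
sol=least_squares(res,[0,.3,.4,0,.4,0,.2,0]); P=sol.x
def ik(s,z,pitch,g=(15,0,50)):
    f=lambda q:np.r_[np.array(fk(P,*q))-[s,z],(q[0]-q[1]+q[2]-pitch)*.01]
    return least_squares(f,g,bounds=([-48.8,-61.6,-111.5],[107.4,71.3,123.2]))
if __name__=="__main__":
    print(P.round(4),abs(sol.fun).max(),off.round(3))
    for nm,x,y,z in(("lying",.445,.054,.03),("lyingup",.445,.054,.12),("tipped",.425,-.3,.03),("gap",.57,-.177,.11),("top",.594,-.175,.15)):
        s=np.sqrt(x*x+y*y-.06**2)
        o=ik(s,z,50.35); print(nm,s.round(3),o.x.round(1),np.sqrt(2*o.cost).round(4))
E
python3 kin.py
```

```text
[-4.000e-04  2.294e-01  5.483e-01  0.000e+00  4.902e-01 -2.980e-02
  3.713e-01 -8.000e-04] 5.5510280982884463e-05 [0.064 0.065 0.065 0.065 0.065 0.065 0.063 0.064 0.065 0.068 0.071 0.075]
lying 0.444 [  3.2 -61.6 -12.2] 0.0431
lyingup 0.444 [-13.6 -61.6   2.5] 0.0027
tipped 0.517 [  9.9 -59.6 -19.1] 0.0
gap 0.594 [  4.9 -47.6  -2.2] 0.0
top 0.616 [  2.9 -42.9   4.5] 0.0
```

```bash
cat >> kin.py <<'E'
    for p in(50,60,65,70,75,80,85,90):
        o=ik(.442,.027,p); print(p,o.x.round(1),np.sqrt(2*o.cost).round(4))
E
python3 kin.py | tail -8
```

```text
50 [  3.7 -61.6 -12.8] 0.0477
60 [  2.  -60.8  -2.7] 0.0
65 [  2.3 -56.9   5.7] 0.0
70 [  3.4 -53.1  13.4] 0.0
75 [  5.1 -49.3  20.6] 0.0
80 [  7.2 -45.5  27.4] 0.0
85 [  9.6 -41.6  33.7] 0.0
90 [ 12.3 -37.8  39.9] 0.0
```

```bash
python3 st.py .43 -.10 .47; python3 st.py .421 -.30 .15 | tail -1
```

```text
time 9.5
joint_positions [ 1.3836 37.1986 71.2556 84.4564  2.2269 -2.1975]
ee_pos [0.9637 0.0983 0.6667]
contact_force [ 0.2245 -0.6063 -0.1046]
finger_gap 0.9984799349001539
[[ 0.6358 -0.0784  0.7678]
 [ 0.0542  0.9969  0.0569]
 [-0.7699  0.0055  0.6381]]
lean 39.652889468742245 az 4.8745557479603185 jaw az 94.49607722297831 jaw el 0.31368817461513854
shift cm [-19.8697 -15.6884 -54.6587]
shift cm [  3.1111 -35.7312 -76.9068]
```

send_rows(
  increments=[
    [0,-1.6,-1.3,-4.5,0],
    [0,-3.2,-2.6,-9,0],
    [0,-4.8,-3.9,-13.5,0],
    [0,-6.4,-5.2,-18,0],
    [0,-8,-6.5,-22.5,0],
    [0,-9.7,-7.8,-27,0],
    [0,-11.3,-9.1,-31.5,0],
    [0,-13,-10.4,-36,0],
  ],
)

```text
time: 10.3
ee_pos: [0.6366, -0.0235, 0.5463]
orientation: [[0.638, -0.079, 0.766], [0.054, 0.997, 0.058], [-0.768, 0.005, 0.64]]
contact_force: [-0.5, -0.8, 0.2]
finger_gap: 1.0
```

```bash
python3 st.py .43 -.10 .47
```

```text
time 10.3
joint_positions [-12.6194  -9.2262  -3.6123  57.1256  11.0635 -13.1632]
ee_pos [ 0.6366 -0.0235  0.5463]
contact_force [-0.5291 -0.7909  0.1755]
finger_gap 1.0003597075554875
[[ 0.638  -0.0786  0.766 ]
 [ 0.0538  0.9969  0.0575]
 [-0.7682  0.0045  0.6402]]
lean 39.808542439300474 az 4.82222129548006 jaw az 94.5106369398331 jaw el 0.25967795290979223
shift cm [ -7.7324  -6.037  -21.1503]
```

send_rows(
  increments=[
    [0,-1.6,-1.3,-4.3,0],
    [0,-3.2,-2.6,-8.6,0],
    [0,-4.8,-3.9,-13,0],
    [0,-6.4,-5.2,-17.2,0],
    [0,-7.7,-6,-21.2,0],
    [0,-7.7,-6,-21.2,0],
  ],
)

```text
time: 10.9
ee_pos: [0.4259, -0.1006, 0.4673]
orientation: [[0.637, -0.072, 0.767], [0.05, 0.997, 0.052], [-0.769, 0.005, 0.639]]
contact_force: [0.0, -0.0, 0.1]
finger_gap: 0.998
```

```bash
python3 st.py .421 -.30 .15
```

```text
time 10.9
joint_positions [-37.5081 -29.4683 -24.7832  62.9902  25.2977 -34.2458]
ee_pos [ 0.4259 -0.1006  0.4673]
contact_force [ 0.0206 -0.0153  0.0507]
finger_gap 0.9980622076269613
[[ 0.637  -0.072   0.7675]
 [ 0.0498  0.9974  0.0523]
 [-0.7693  0.0049  0.6389]]
lean 39.71246843226902 az 4.466544319583033 jaw az 94.12918198916476 jaw el 0.28020378961695747
shift cm [ 23.1066 -20.0125 -21.69  ]
```

send_rows(
  increments=[
    [0,2.9,-2.5,-2.7,0],
    [0,5.8,-5,-5.4,0],
    [0,8.7,-7.5,-8.1,0],
    [0,11.6,-10,-10.8,0],
    [0,14.4,-12.5,-13.5,0],
    [0,17.3,-15,-16.2,0],
    [0,20.2,-17.5,-19,0],
    [0,23.1,-20,-21.7,0],
  ],
)

```text
time: 11.7
ee_pos: [0.4217, -0.3018, 0.1498]
orientation: [[0.639, -0.072, 0.766], [0.047, 0.997, 0.055], [-0.768, 0.001, 0.64]]
contact_force: [0.0, 0.2, -0.3]
finger_gap: 1.001
```

```bash
python3 st.py .421 -.30 .1;  python3 meas.py b
```

```text
time 11.7
joint_positions [-60.7807  -0.5079 -43.6962  27.3952  35.4754 -58.6498]
ee_pos [ 0.4217 -0.3018  0.1498]
contact_force [ 0.0282  0.2363 -0.27  ]
finger_gap 1.0012646553275533
[[ 0.6387 -0.0724  0.7661]
 [ 0.047   0.9974  0.0551]
 [-0.768   0.0009  0.6404]]
lean 39.82094170972296 az 4.211340185227338 jaw az 94.15170081268073 jaw el 0.04972657169264975
shift cm [ 3.7896  0.1793 -3.2351]
side lying 595 ((0.44504570960998535, 0.055185697972774506), (0.07248630374670029, 0.047643888741731644), 85.20226287841797)
side tipped 319 ((0.4246608018875122, -0.29922977089881897), (0.047446176409721375, 0.07411383837461472), 8.082938194274902)
red 154 [275.4 210.6] [ 0.616 -0.139  0.106]
red 120 [348.3 211.6] [ 0.419 -0.269  0.025]
red 146 [267.2 222.6] [ 0.64  -0.138  0.065]
red 142 [285.1 223.3] [ 0.591 -0.14   0.065]
red 140 [302.9 223.4] [ 0.542 -0.145  0.064]
red 171 [331.7 300.4] [0.448 0.087 0.025]
top lying 373 ((0.42557457089424133, 0.05524635687470436), (0.06917373836040497, 0.09372155368328094), 84.3979721069336)
top tipped 271 ((0.43609124422073364, -0.30010494589805603), (0.0607517771422863, 0.06864537298679352), 8.635416984558105)
```

View pics/bside.png

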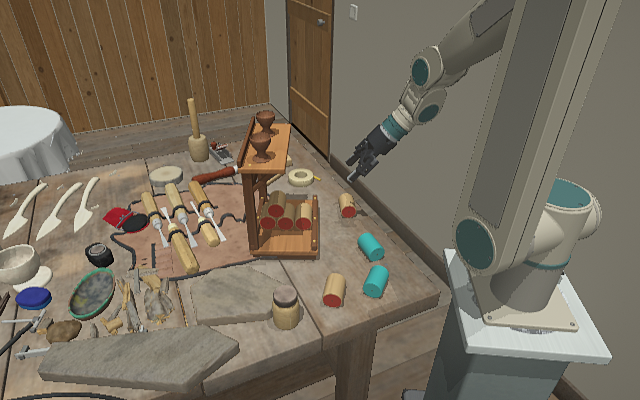

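send_rows(
  increments=[
    [0,2.3,0.2,-1.9,0],
    [0,4.6,0.2,-3.8,0],
    [0,6.4,0.2,-5.4,0],
    [0,7.6,0.2,-6.4,0],
    [0,7.6,0.2,-6.4,0],
  ],
)

```text
time: 12.3
ee_pos: [0.4185, -0.2959, 0.0447]
orientation: [[0.632, -0.071, 0.772], [0.056, 0.997, 0.046], [-0.773, 0.014, 0.635]]
contact_force: [-0.1, 0.3, 0.3]
finger_gap: 1.0
```

```bash
python3 st.py .421 -.30 .031;  python3 - <<'E'
from h import *
p,d=imaging.read_camera("side"); cv2.imwrite("pics/s3.png",cv2.resize(p[130:250,300:440,::-1],None,fx=5,fy=5,interpolation=cv2.INTER_CUBIC))
E
```

```text
time 12.3
joint_positions [-60.7148  10.9468 -49.3057  11.0947  35.3537 -58.4859]
ee_pos [ 0.4185 -0.2959  0.0447]
contact_force [-0.0937  0.3416  0.2803]
finger_gap 0.9997296012638706
[[ 0.6323 -0.0706  0.7715]
 [ 0.0555  0.9974  0.0458]
 [-0.7728  0.0139  0.6346]]
lean 39.39795774291707 az 5.0184349600202465 jaw az 94.04836190697341 jaw el 0.7966796701596048
shift cm [ 1.1926 -0.4436 -0.6942]
```

View pics/s3.png

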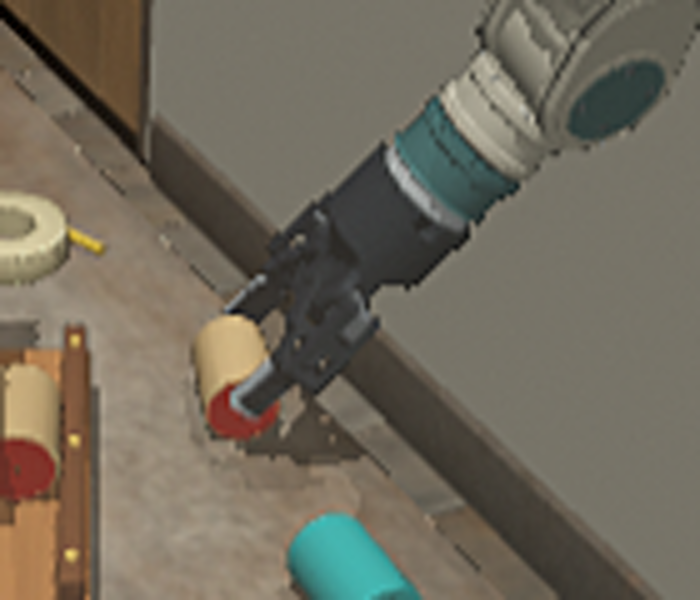

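send_rows(
  increments=[
    [0,0.5,-0.4,-0.3,0],
    [0,1.0,-0.45,-0.6,0],
    [0,1.0,-0.45,-0.6,0],
  ],
)

```text
time: 12.65
ee_pos: [0.4215, -0.3016, 0.0347]
orientation: [[0.634, -0.071, 0.77], [0.054, 0.997, 0.048], [-0.772, 0.011, 0.636]]
contact_force: [-0.3, 0.1, 0.3]
finger_gap: 0.996
```

```bash
python3 st.py .421 -.30 .033
```

```text
time 12.65
joint_positions [-60.7452  12.7537 -49.0621   9.3589  35.389  -58.5369]
ee_pos [ 0.4215 -0.3016  0.0347]
contact_force [-0.2899  0.116   0.2734]
finger_gap 0.9958174303121593
[[ 0.6338 -0.071   0.7702]
 [ 0.0535  0.9974  0.0479]
 [-0.7716  0.0109  0.636 ]]
lean 39.49953588572262 az 4.825137677302681 jaw az 94.07003177398558 jaw el 0.6224084958228804
shift cm [ 0.1061  0.159  -0.1432]
```

Good. Close.

send_rows(
  increments=[
    [0.3,0,0,0,0],
    [0.4,0,0,0,0],
    [0.5,0,0,0,0],
    [0.5,0,0,0,0],
    [0.5,0,0,0,0],
    [0.5,0,0,0,0],
  ],
  grip_force=40,
)

```text
time: 13.25
ee_pos: [0.4222, -0.3022, 0.0356]
orientation: [[0.635, -0.071, 0.769], [0.053, 0.997, 0.049], [-0.77, 0.01, 0.638]]
contact_force: [-0.2, 0.6, 5.4]
finger_gap: 0.799
```

```bash
python3 st.py
```

```text
time 13.25
joint_positions [-60.748   12.7168 -49.009    9.3362  35.4715 -58.5262]
ee_pos [ 0.4222 -0.3022  0.0356]
contact_force [-0.165   0.6154  5.3811]
finger_gap 0.7990704659903722
[[ 0.6355 -0.0713  0.7688]
 [ 0.053   0.9974  0.0487]
 [-0.7703  0.0098  0.6376]]
lean 39.61734845577312 az 4.763949216282919 jaw az 94.08692660191647 jaw el 0.5603962779941875
```

```bash
python3 st.py .425 -.28 .18|tail -1; python3 st.py .478 -.185 .18|tail -1
```

```text
shift cm [-10.8299   2.3338   9.5289]
shift cm [-6.9589 11.4314 14.0663]
```

send_rows(
  increments=[
    [0.5,-1.5,0.3,1.5,0],
    [0.5,-4,0.8,3.5,0],
    [0.5,-6.5,1.3,5.7,0],
    [0.5,-9,1.9,7.9,0],
    [0.5,-10.8,2.3,9.5,0],
    [0.5,-9.9,5.5,11,0],
    [0.5,-8.5,8.5,12.5,0],
    [0.5,-7,11.4,14,0],
  ],
)

```text
time: 14.05
ee_pos: [0.4766, -0.1843, 0.1792]
orientation: [[0.634, -0.069, 0.77], [0.051, 0.998, 0.047], [-0.771, 0.01, 0.636]]
contact_force: [0.8, -0.4, -1.1]
finger_gap: 0.796
```

send_rows(
  increments=[
    [0.5,0,0,0,0],
    [0.5,0,0,0,0],
  ],
)

```text
time: 14.25
ee_pos: [0.4756, -0.1825, 0.1777]
orientation: [[0.632, -0.071, 0.772], [0.053, 0.997, 0.048], [-0.773, 0.011, 0.634]]
contact_force: [-0.7, 0.2, -0.4]
finger_gap: 0.802
```

```bash
python3 st.py; python3 - <<'E'
from h import *
s=r.observe()
for n in("side","top"):
    p,d=imaging.read_camera(n); np.savez(f"pics/{n}c.npz",p=p,d=d); u,v=map(int,proj(n,s['ee_pos'])); print(n,u,v)
    cv2.imwrite(f"pics/{n}c.png",cv2.resize(p[max(v-60,0):v+60,u-75:u+75,::-1],None,fx=5,fy=5,interpolation=cv2.INTER_CUBIC))
    C=cloud(n,d); hsv=cv2.cvtColor(p,cv2.COLOR_RGB2HSV)
    m=(((hsv[...,0]<8)|(hsv[...,0]>172))&(hsv[...,1]>140)&(hsv[...,2]>60)).astype(np.uint8)
    k,l,st,c=cv2.connectedComponentsWithStats(m)
    for i in range(1,k):
        if st[i,4]>20 and abs(c[i][0]-u)<50 and abs(c[i][1]-v)<50: print('red',st[i],c[i].round(1),np.median(C[l==i],0).round(4),C[l==i].min(0).round(3),C[l==i].max(0).round(3))
E
```

```text
time 14.25
joint_positions [-43.0177  -8.6313 -47.4914  22.3226  28.0294 -39.5102]
ee_pos [ 0.4756 -0.1825  0.1777]
contact_force [-0.6601  0.1754 -0.3643]
finger_gap 0.802454491078628
[[ 0.6317 -0.0707  0.772 ]
 [ 0.0533  0.9974  0.0478]
 [-0.7734  0.011   0.6338]]
lean 39.34043479173613 az 4.823918169437468 jaw az 94.05579746498452 jaw el 0.6295610691318863
side 329 182
red [321 189  16  11  82] [328.7 195.4] [ 0.473  -0.1478  0.1596] [ 0.455 -0.152  0.147] [ 0.494 -0.141  0.181]
red [278 218  15  12 141] [285.1 223.3] [ 0.5908 -0.1399  0.0647] [ 0.572 -0.145  0.045] [ 0.611 -0.135  0.086]
red [296 218  15  12 139] [302.9 223.4] [ 0.5419 -0.1452  0.0647] [ 0.523 -0.15   0.044] [ 0.561 -0.14   0.084]
top 340 215
```

View pics/sidec.png

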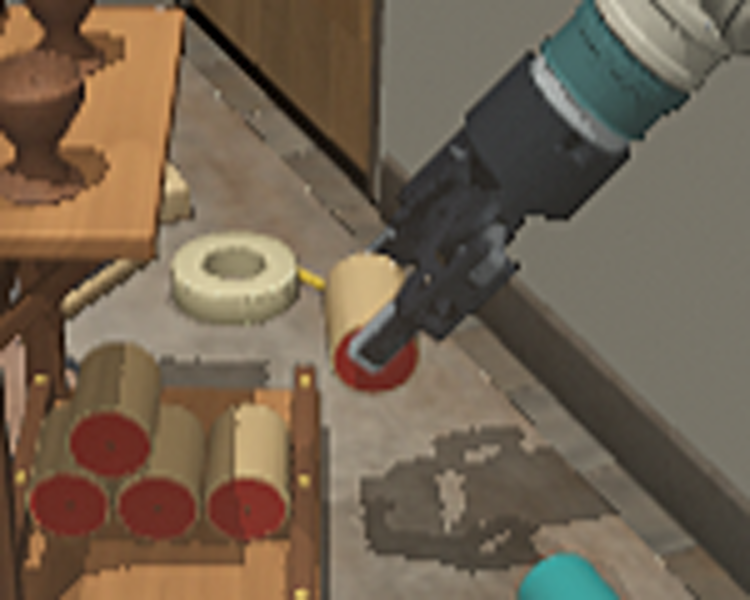

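View pics/topc.png

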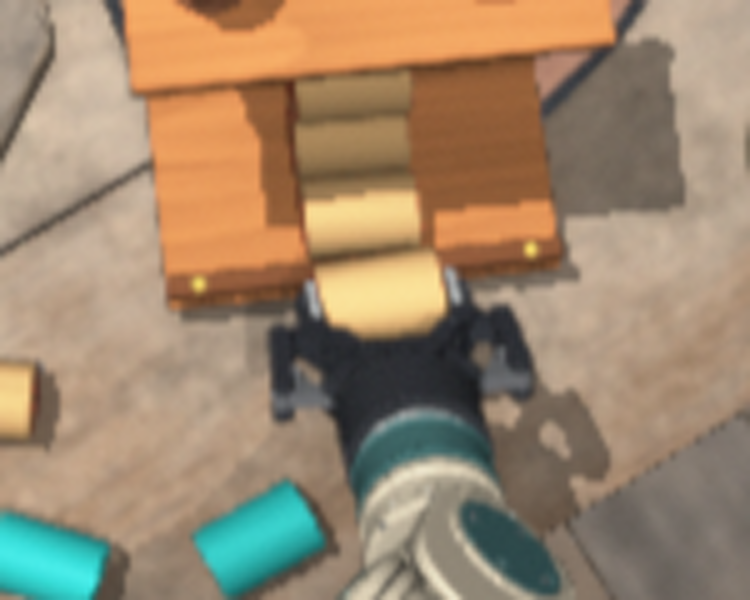

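```bash
python3 - <<'E'
from h import *
s=r.observe(); R=s['orientation']; t=s['ee_pos']; y=R[:,1]
z=np.load("pics/sidec.npz");p=z['p'];hsv=cv2.cvtColor(p,cv2.COLOR_RGB2HSV)
m=(((hsv[...,0]<8)|(hsv[...,0]>172))&(hsv[...,1]>140)&(hsv[...,2]>60)).astype(np.uint8)
def onplane(n,u,v,P):
    o,d=ray(n,u,v); return o+d*((P-o)@y)/(d@y)
P=t+.034*y
vv,uu=np.nonzero(m[185:204,318:340]); 
pts=np.array([onplane("side",u+318,v+185,P) for u,v in zip(uu,vv)])
ex=np.array([.9966,.0828,0]);a=(pts-P)@ex; b=(pts-P)[:,2]
print("x range",a.min(),a.max(),"z min",b.min())
# circle fit to outer boundary: lower boundary pts
from scipy.optimize import least_squares
low=[(a[uu==c].mean(),b[uu==c].min()) for c in np.unique(uu)]
low=np.array(low);f=least_squares(lambda q:np.hypot(low[:,0]-q[0],low[:,1]-q[1])-.0235,[0,-.01],loss='soft_l1',f_scale=.001)
print("centre rel TCP (standx,z)",f.x,f.fun.round(4))
Cc=P+ex*f.x[0]+np.array([0,0,f.x[1]])-.034*y;print("centre",Cc,"tool",R.T@(Cc-t))
for n in ("top",):
    d=np.load("pics/topc.npz")['d'];C=cloud(n,d);q=C[(C[...,2]>.165)&(C[...,2]<.20)&(abs(C[...,0]-.485)<.03)&(abs(C[...,1]+.18)<.06)]
    pp=np.load("pics/topc.npz")['p']
    h=cv2.cvtColor(pp,cv2.COLOR_RGB2HSV);mm=(h[...,0]>10)&(h[...,0]<30)&(h[...,1]>60)&(C[...,2]>.12)&(C[...,2]<.2)&(abs(C[...,0]-.485)<.06)
    q=C[mm];print(len(q),q.min(0),q.max(0),cv2.minAreaRect(q[:,:2].astype(np.float32)))
E
```

```text
x range -0.018612629059628023 0.020767323474054872 z min -0.03204986636804827
centre rel TCP (standx,z) [ 0.00147361 -0.00897379] [-0.0015  0.0002  0.0009 -0.0006  0.0011  0.0002 -0.0003 -0.0006 -0.0006
 -0.0003  0.0003  0.0011 -0.0005  0.0009  0.0002 -0.0014]
centre [ 0.47749349 -0.18446133  0.16961974] tool [ 7.86735336e-03 -6.84255271e-05 -4.56078218e-03]
383 [ 0.4605711  -0.21783128  0.1668605 ] [ 0.50864944 -0.13653124  0.19967031] ((0.4818733334541321, -0.17788587510585785), (0.04535159468650818, 0.08134739845991135), 7.73867130279541)
```

```bash
python3 st.py .530 -.180 .165|tail -1; python3 st.py .566 -.177 .145|tail -1
```

```text
shift cm [4.4904 0.0758 3.3199]
shift cm [8.3296 0.1096 4.8395]
```

send_rows(
  increments=[
    [0.5,1.5,0,1.1,0],
    [0.5,3,0,2.2,0],
    [0.5,4.5,0.1,3.3,0],
    [0.5,5.5,0.1,3.8,0],
    [0.5,6.5,0.1,4.2,0],
    [0.5,7.5,0.1,4.5,0],
    [0.5,8.3,0.1,4.8,0],
    [0.5,8.3,0.1,4.8,0],
  ],
)

```text
time: 15.15
ee_pos: [0.5657, -0.177, 0.1441]
orientation: [[0.632, -0.068, 0.772], [0.052, 0.998, 0.046], [-0.773, 0.011, 0.634]]
contact_force: [0.1, -0.5, -0.7]
finger_gap: 0.8
```

```bash
python3 st.py .567 -.177 .120; python3 - <<'E'
from h import *
p,d=imaging.read_camera("side"); cv2.imwrite("pics/s4.png",cv2.resize(p[130:250,230:370,::-1],None,fx=5,fy=5,interpolation=cv2.INTER_CUBIC))
E
```

```text
time 15.15
joint_positions [-34.212    2.625  -42.8024  12.0029  23.4649 -30.9738]
ee_pos [ 0.5657 -0.177   0.1441]
contact_force [ 0.0682 -0.4981 -0.7171]
finger_gap 0.8002378654883349
[[ 0.6322 -0.0684  0.7717]
 [ 0.0516  0.9976  0.0462]
 [-0.773   0.0107  0.6343]]
lean 39.37180020088821 az 4.669275332101681 jaw az 93.924350741986 jaw el 0.6112337841149881
shift cm [ 1.9434 -0.0334 -1.4278]
```

View pics/s4.png

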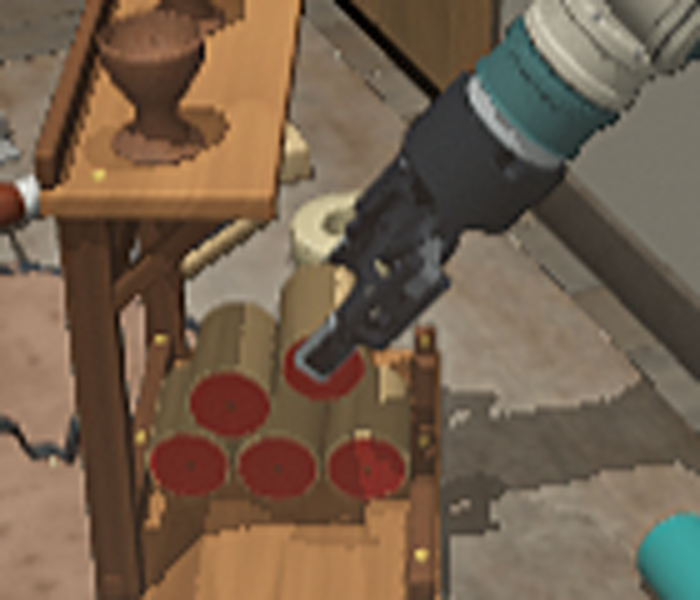

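send_rows(
  increments=[
    [0.5,0.6,0,-0.5,0],
    [0.5,1.2,0,-0.9,0],
    [0.5,1.7,0,-1.3,0],
    [0.5,1.9,0,-1.4,0],
    [0.5,1.9,0,-1.4,0],
  ],
)

```text
time: 15.7
ee_pos: [0.566, -0.1763, 0.1198]
orientation: [[0.631, -0.068, 0.773], [0.052, 0.998, 0.045], [-0.774, 0.012, 0.633]]
contact_force: [-1.2, -0.1, -1.0]
finger_gap: 0.797
```

```bash
python3 st.py .567 -.177 .115; python3 - <<'E'
from h import *
p,d=imaging.read_camera("side"); cv2.imwrite("pics/s5.png",cv2.resize(p[130:250,230:370,::-1],None,fx=5,fy=5,interpolation=cv2.INTER_CUBIC))
E
```

```text
time 15.7
joint_positions [-34.1049   5.0637 -44.111    8.3069  23.3977 -30.8657]
ee_pos [ 0.566  -0.1763  0.1198]
contact_force [-1.1808 -0.0801 -0.9907]
finger_gap 0.7974266825328202
[[ 0.6312 -0.0682  0.7726]
 [ 0.0522  0.9976  0.0454]
 [-0.7739  0.0116  0.6332]]
lean 39.29625842163138 az 4.725711721501982 jaw az 93.91075482773327 jaw el 0.666893015089327
shift cm [ 0.4302 -0.0826 -0.2328]
```

View pics/s5.png

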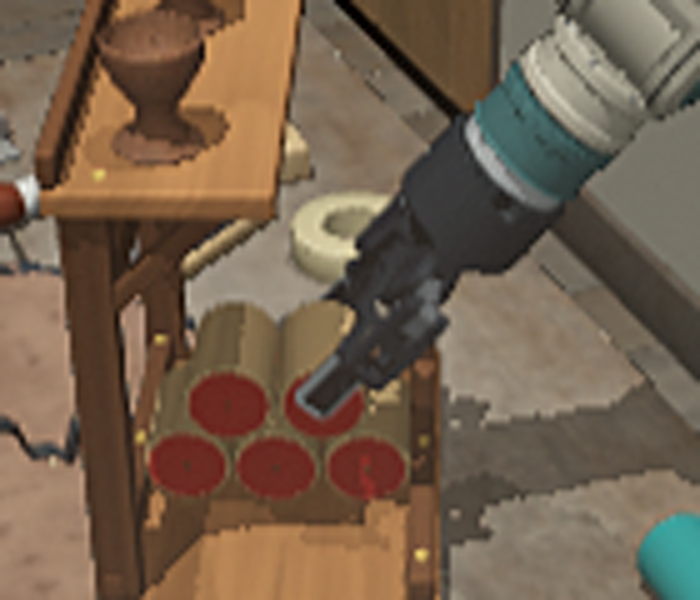

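send_rows(
  increments=[
    [0.5,0.15,0,-0.12,0],
    [0.5,0.3,0,-0.2,0],
    [0.5,0.3,0,-0.2,0],
  ],
)

```text
time: 16.05
ee_pos: [0.5677, -0.1769, 0.118]
orientation: [[0.634, -0.069, 0.77], [0.051, 0.998, 0.047], [-0.772, 0.01, 0.636]]
contact_force: [-0.8, 0.6, 2.4]
finger_gap: 0.797
```

```bash
python3 st.py .567 -.177 .115
```

```text
time 16.05
joint_positions [-34.0742   5.4064 -44.1739   7.6734  23.4224 -30.8414]
ee_pos [ 0.5677 -0.1769  0.118 ]
contact_force [-0.8199  0.6062  2.4004]
finger_gap 0.7966617143572998
[[ 0.6338 -0.0687  0.7704]
 [ 0.0512  0.9976  0.0468]
 [-0.7718  0.0097  0.6358]]
lean 39.48703154950978 az 4.615764409849284 jaw az 93.93810412526892 jaw el 0.5583317747018953
shift cm [ 0.1836 -0.0043 -0.2435]
```

send_rows(
  increments=[
    [0.17,0,0,0,0],
    [0.14,0,0,0,0],
    [0.08,0,0,0,0],
    [0,0,0,0,0],
    [0,0,0,0,0],
    [0,-1,0,0,0],
    [0,-3,0,0,0],
    [0,-6,0,0,0],
  ],
)

```text
time: 16.85
ee_pos: [0.5286, -0.1794, 0.1638]
orientation: [[0.632, -0.069, 0.772], [0.053, 0.998, 0.046], [-0.773, 0.011, 0.634]]
contact_force: [0.3, -0.7, -0.5]
finger_gap: 0.993
```

send_rows(
  increments=[
    [0,-4,0,0,0],
    [0,-8,0,0,0],
  ],
)

```text
time: 17.05
ee_pos: [0.4765, -0.1829, 0.2265]
orientation: [[0.632, -0.07, 0.772], [0.054, 0.997, 0.047], [-0.773, 0.012, 0.634]]
contact_force: [0.0, -0.9, 0.5]
finger_gap: 1.003
```

```bash
python3 st.py; python3 - <<'E'
from h import *
p,d=imaging.read_camera("side"); cv2.imwrite("pics/s6.png",cv2.resize(p[130:250,230:370,::-1],None,fx=5,fy=5,interpolation=cv2.INTER_CUBIC))
E
python3 meas.py d
```

```text
time 17.05
joint_positions [-42.9715 -12.3822 -43.4994  30.0655  28.015  -39.4027]
ee_pos [ 0.4765 -0.1829  0.2265]
contact_force [ 0.0264 -0.897   0.5287]
finger_gap 1.0028933221288652
[[ 0.6315 -0.07    0.7722]
 [ 0.0536  0.9975  0.0465]
 [-0.7735  0.012   0.6337]]
lean 39.33104572721249 az 4.852721957455973 jaw az 94.01180350288084 jaw el 0.688987073509781
side lying 597 ((0.44504648447036743, 0.05459006875753403), (0.07204857468605042, 0.04738645255565643), 84.6229019165039)
red 154 [275.5 210.6] [ 0.616 -0.14   0.107]
red 154 [293.5 211.3] [ 0.567 -0.142  0.106]
red 143 [267.2 222.6] [ 0.641 -0.138  0.065]
red 144 [285.1 223.3] [ 0.591 -0.14   0.065]
red 143 [302.7 223.5] [ 0.542 -0.145  0.065]
red 173 [331.7 300.4] [0.448 0.087 0.025]
top lying 374 ((0.46741199493408203, 0.05109109356999397), (0.06831278651952744, 0.08644954115152359), 84.49557495117188)
```

View pics/s6.png

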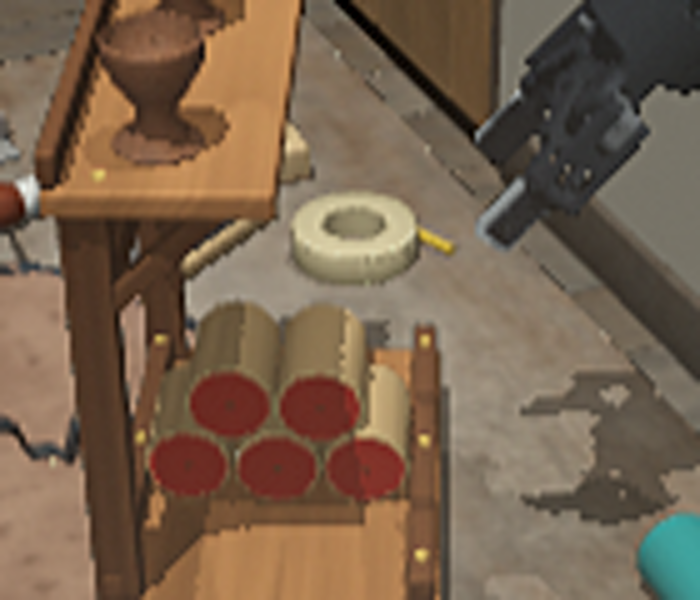

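```bash
python3 st.py .475 .053 .17|tail -1; python3 -c "
from kin import *
for z in(.1,.12,.14,.17):
  for s in (.44,.45,.46,.475):
    o=ik(s,z,50.5);print(z,s,o.x.round(1),np.sqrt(2*o.cost).round(4))"
```

```text
shift cm [ 5.4999 23.731  -2.8848]
0.1 0.44 [-10.8 -61.6   0.6] 0.0152
0.1 0.45 [ -9.5 -61.6  -1.1] 0.0085
0.1 0.46 [ -8.2 -61.6  -2.8] 0.0017
0.1 0.475 [ -6.4 -60.4  -3.5] 0.0
0.12 0.44 [-14.2 -61.6   3.3] 0.0046
0.12 0.45 [-12.8 -61.3   1.9] 0.0
0.12 0.46 [-11.4 -60.4   1.5] 0.0
0.12 0.475 [ -9.4 -59.    0.9] 0.0
0.14 0.44 [-17.1 -60.7   6.9] 0.0
0.14 0.45 [-15.6 -59.8   6.3] 0.0
0.14 0.46 [-14.2 -58.9   5.8] 0.0
0.14 0.475 [-12.1 -57.6   5. ] 0.0
0.17 0.44 [-20.8 -58.1  13.2] 0.0
0.17 0.45 [-19.3 -57.3  12.4] 0.0
0.17 0.46 [-17.8 -56.5  11.8] 0.0
0.17 0.475 [-15.7 -55.2  10.9] 0.0
```

send_rows(
  increments=[
    [0,1,4.7,-0.6,0],
    [0,2,9.4,-1.2,0],
    [0,3.3,14.1,-1.8,0],
    [0,4.4,18.9,-2.4,0],
    [0,5.5,23.7,-2.9,0],
    [0,5.5,23.7,-2.9,0],
  ],
)

```text
time: 17.8
ee_pos: [0.4707, 0.0609, 0.1656]
orientation: [[0.63, -0.083, 0.772], [0.06, 0.996, 0.059], [-0.775, 0.009, 0.632]]
contact_force: [0.2, -0.0, -0.8]
finger_gap: 0.995
```

send_rows(
  increments=[
    [0,0.5,0,-4.5,0],
    [0,1,0,-9,0],
  ],
)

```text
time: 18.0
ee_pos: [0.4282, 0.06, 0.1199]
orientation: [[0.601, -0.086, 0.795], [0.06, 0.996, 0.063], [-0.797, 0.01, 0.604]]
contact_force: [0.1, -0.9, 0.1]
finger_gap: 1.001
```

```bash
python3 st.py
```

```text
time 18.0
joint_positions [ -4.47   -16.1233 -61.6916   7.7348   6.1227  -7.1861]
ee_pos [0.4282 0.06   0.1199]
contact_force [ 0.0565 -0.8811  0.1071]
finger_gap 1.0014045601168662
[[ 0.6007 -0.0862  0.7948]
 [ 0.06    0.9962  0.0626]
 [-0.7972  0.0101  0.6036]]
lean 37.13322394053232 az 5.7065718341986384 jaw az 94.94273938715254 jaw el 0.5783417370678702
```

send_rows(
  increments=[
    [0,-4,-0.3,-7,0],
  ],
)

```text
time: 18.1
ee_pos: [0.3971, 0.0557, 0.1305]
orientation: [[0.567, -0.087, 0.819], [0.06, 0.996, 0.064], [-0.821, 0.013, 0.57]]
contact_force: [-0.4, -0.4, 0.8]
finger_gap: 1.0
```

send_rows(
  increments=[
    [0,-4,-0.3,-7,0],
  ],
)

```text
time: 18.2
ee_pos: [0.3613, 0.0506, 0.1453]
orientation: [[0.541, -0.088, 0.836], [0.061, 0.996, 0.066], [-0.839, 0.015, 0.544]]
contact_force: [-0.0, 0.1, 0.4]
finger_gap: 0.997
```

```bash
python3 st.py
```

```text
time 18.2
joint_positions [ -8.1518 -29.1613 -61.6192  25.3845   7.8579 -10.6723]
ee_pos [0.3613 0.0506 0.1453]
contact_force [-0.0256  0.1365  0.4394]
finger_gap 0.99673735745566
[[ 0.5413 -0.0879  0.8362]
 [ 0.0606  0.996   0.0655]
 [-0.8386  0.0152  0.5445]]
lean 33.00348668616663 az 6.384825101819185 jaw az 95.04614755075549 jaw el 0.8693173749988633
```

send_rows(
  increments=[
    [0,1,0,-7,0],
  ],
)

```text
time: 18.3
ee_pos: [0.3428, 0.0485, 0.1435]
orientation: [[0.512, -0.087, 0.854], [0.059, 0.996, 0.066], [-0.857, 0.017, 0.516]]
contact_force: [1.6, -0.1, 0.1]
finger_gap: 1.001
```

```bash
python3 st.py .436 .054 .10; python3 -c "
from kin import *
for p in (56,57,58,59,60):
    o=ik(.436,.035,p);print(p,o.x.round(1),np.sqrt(2*o.cost).round(4))"
```

```text
time 18.3
joint_positions [ -9.1025 -31.1627 -61.6608  29.4061   8.0362 -11.6855]
ee_pos [0.3428 0.0485 0.1435]
contact_force [ 1.6041 -0.0686  0.0502]
finger_gap 1.0014785177092027
[[ 0.5124 -0.0874  0.8543]
 [ 0.0595  0.996   0.0662]
 [-0.8567  0.0169  0.5156]]
lean 31.052819693582457 az 6.622292553391359 jaw az 95.01542671507039 jaw el 0.9673009286261882
shift cm [ 8.5284 -0.3405  5.7547]
56 [  0.2 -61.6  -4.9] 0.0172
57 [  0.1 -61.6  -4.1] 0.0118
58 [  0.  -61.6  -3.3] 0.0064
59 [ -0.  -61.6  -2.5] 0.0009
60 [ -0.  -61.   -0.9] 0.0
```

send_rows(
  increments=[
    [0,1,0,-7,0],
  ],
)

```text
time: 18.4
ee_pos: [0.3222, 0.0462, 0.1427]
orientation: [[0.482, -0.087, 0.872], [0.059, 0.996, 0.067], [-0.874, 0.019, 0.485]]
contact_force: [0.6, -1.6, 1.1]
finger_gap: 0.996
```

```bash
python3 st.py .437 .054 .11
```

```text
time 18.4
joint_positions [-10.3854 -33.5735 -61.6741  33.9711   8.325  -13.0148]
ee_pos [0.3222 0.0462 0.1427]
contact_force [ 0.6104 -1.5746  1.0561]
finger_gap 0.9961867972407639
[[ 0.4819 -0.0869  0.8719]
 [ 0.0589  0.996   0.0668]
 [-0.8742  0.0192  0.4851]]
lean 29.046690575580097 az 6.96477281082908 jaw az 94.98718642097448 jaw el 1.0979492216095856
shift cm [ 8.4375 -0.2792  8.4776]
```

send_rows(
  increments=[
    [0,2.1,-0.1,2.1,0.09],
    [0,4.2,-0.1,4.2,0.09],
    [0,6.3,-0.2,6.3,0.09],
    [0,8.4,-0.3,8.5,0.09],
    [0,8.4,-0.3,8.5,0.09],
  ],
)

```text
time: 18.9
ee_pos: [0.4397, 0.0529, 0.1095]
orientation: [[0.48, -0.007, 0.877], [0.058, 0.998, -0.024], [-0.875, 0.063, 0.48]]
contact_force: [0.0, -1.1, -0.1]
finger_gap: 1.0
```

```bash
python3 st.py .438 .054 .06
```

```text
time 18.9
joint_positions [ -5.0723 -10.7655 -55.2728  17.0855   5.7666  -3.0748]
ee_pos [0.4397 0.0529 0.1095]
contact_force [ 0.0169 -1.1175 -0.0605]
finger_gap 0.9997930642163168
[[ 0.4804 -0.0067  0.877 ]
 [ 0.0582  0.998  -0.0243]
 [-0.8751  0.0627  0.4798]]
lean 28.93883884582076 az 6.912319328290979 jaw az 90.38471038192127 jaw el 3.596674749770606
shift cm [ 4.2551 -0.1974 -2.5285]
```

send_rows(
  increments=[
    [0,1.4,0,-0.8,0],
    [0,2.8,0,-1.6,0],
    [0,4.2,0,-2.4,0],
    [0,5.3,0.05,-3.1,0],
    [0,5.3,0.05,-3.1,0],
  ],
)

```text
time: 19.4
ee_pos: [0.4344, 0.0569, 0.0453]
orientation: [[0.474, -0.005, 0.881], [0.058, 0.998, -0.025], [-0.879, 0.063, 0.473]]
contact_force: [-1.0, -0.2, -0.8]
finger_gap: 0.998
```

```bash
python3 st.py .4385 .0537 .037; python3 - <<'E'
from h import *
p,d=imaging.read_camera("side"); cv2.imwrite("pics/s7.png",cv2.resize(p[220:340,270:410,::-1],None,fx=5,fy=5,interpolation=cv2.INTER_CUBIC))
E
```

```text
time 19.4
joint_positions [ -4.3742  -2.2104 -59.6607   4.5216   5.3973  -2.4037]
ee_pos [0.4344 0.0569 0.0453]
contact_force [-0.9678 -0.229  -0.8224]
finger_gap 0.9982650743547196
[[ 0.4736 -0.0051  0.8807]
 [ 0.0581  0.998  -0.0255]
 [-0.8788  0.0632  0.473 ]]
lean 28.501602043016252 az 6.994175307714146 jaw az 90.29168831758936 jaw el 3.626251764059047
shift cm [ 0.9094 -0.3699 -0.0213]
```

View pics/s7.png

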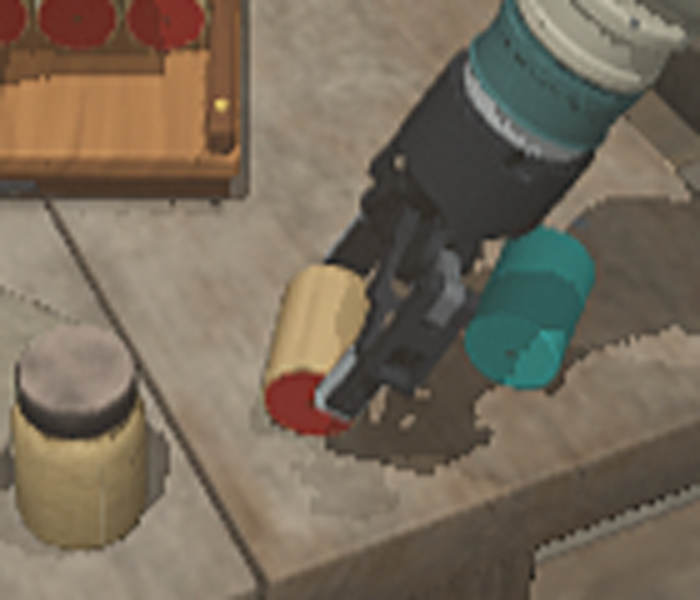

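send_rows(
  increments=[
    [0,0.4,-0.4,0.1,0],
    [0,0.9,-0.4,0.1,0],
    [0,0.9,-0.4,0.1,0],
  ],
)

```text
time: 19.75
ee_pos: [0.4415, 0.053, 0.0391]
orientation: [[0.477, -0.005, 0.879], [0.058, 0.998, -0.026], [-0.877, 0.063, 0.476]]
contact_force: [0.1, 0.7, 0.1]
finger_gap: 1.004
```

```bash
python3 st.py .4385 .0537 .037
```

```text
time 19.75
joint_positions [ -4.98    -0.4866 -59.4499   2.8693   5.6729  -2.9127]
ee_pos [0.4415 0.053  0.0391]
contact_force [0.0766 0.6683 0.0562]
finger_gap 1.0037758590572208
[[ 0.4765 -0.0048  0.8791]
 [ 0.0577  0.998  -0.0258]
 [-0.8773  0.063   0.4759]]
lean 28.68710371716647 az 6.903650307410547 jaw az 90.27453915750105 jaw el 3.6145031326405466
shift cm [ 0.0479  0.0592 -0.3618]
```

Fine. Close.

send_rows(
  increments=[
    [0.2,0,0.05,0,0],
    [0.3,0,0.05,0,0],
    [0.4,0,0.05,0,0],
    [0.5,0,0.05,0,0],
    [0.5,0,0.05,0,0],
    [0.5,0,0.05,0,0],
  ],
  grip_force=40,
)

```text
time: 20.35
ee_pos: [0.4428, 0.0535, 0.0401]
orientation: [[0.479, -0.005, 0.878], [0.058, 0.998, -0.026], [-0.876, 0.063, 0.478]]
contact_force: [1.0, 0.1, 6.1]
finger_gap: 0.798
```

send_rows(
  increments=[
    [0.5,-1,0,0.5,0],
    [0.5,-3,0,1.5,0],
    [0.5,-6,0,3.5,0],
    [0.5,-9,0,5.5,-0.09],
    [0.5,-12,-3,7,-0.09],
    [0.5,-14,-6,8,-0.09],
    [0.5,-14,-6,8,-0.09],
  ],
)

```text
time: 21.05
ee_pos: [0.4482, -0.02, 0.2008]
orientation: [[0.484, -0.079, 0.872], [0.053, 0.997, 0.061], [-0.874, 0.017, 0.487]]
contact_force: [1.2, 0.4, 0.2]
finger_gap: 0.799
```

```bash
python3 st.py; python3 - <<'E'
from h import *
s=r.observe()
p,d=imaging.read_camera("side"); u,v=map(int,proj("side",s['ee_pos']));print(u,v); cv2.imwrite("pics/s8.png",cv2.resize(p[v-60:v+60,u-70:u+70,::-1],None,fx=5,fy=5,interpolation=cv2.INTER_CUBIC))
E
```

```text
time 21.05
joint_positions [-17.7826 -17.995  -46.8697  34.1454  11.4249 -19.3122]
ee_pos [ 0.4482 -0.02    0.2008]
contact_force [1.1895 0.3582 0.1951]
finger_gap 0.7990904911043791
[[ 0.4839 -0.0789  0.8715]
 [ 0.0528  0.9967  0.0609]
 [-0.8735  0.0166  0.4865]]
lean 29.131260681666692 az 6.227719508315468 jaw az 94.52535109438278 jaw el 0.9485167869107463
336 212
```

View pics/s8.png

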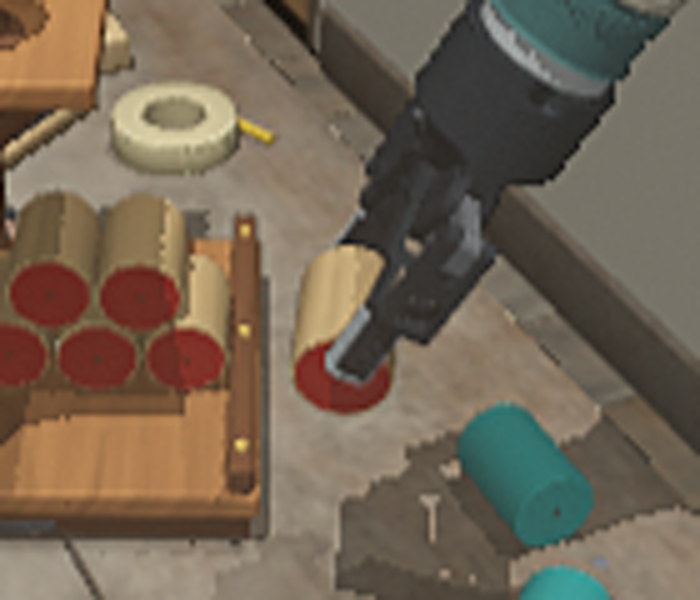

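```bash
python3 st.py .48 .06 .52|tail -1; python3 st.py .92 .10 .57 | tail -1
```

```text
shift cm [-26.1237   8.1464  18.9455]
shift cm [-9.1529  8.7018 60.0391]
```

send_rows(
  increments=[
    [0.5,-3.7,1.1,2.7,0],
    [0.5,-7.4,2.3,5.4,0],
    [0.5,-11.1,3.5,8.1,0],
    [0.5,-14.8,4.6,10.8,0],
    [0.5,-18.5,5.8,13.5,0],
    [0.5,-22.2,7,16.2,0],
    [0.5,-25,8,19,0],
    [0.5,-24,8.2,23,0],
  ],
)

```text
time: 21.9
ee_pos: [0.5248, 0.0664, 0.5258]
orientation: [[0.485, -0.083, 0.871], [0.057, 0.996, 0.063], [-0.873, 0.019, 0.488]]
contact_force: [1.0, -0.1, -0.3]
finger_gap: 0.799
```

```bash
python3 st.py .90 .10 .57
```

```text
time 21.9
joint_positions [ -1.9611 -14.6758  -5.7565  69.9875   4.2309  -5.3463]
ee_pos [0.5248 0.0664 0.5258]
contact_force [ 1.017  -0.0594 -0.3129]
finger_gap 0.7992617023517118
[[ 0.4847 -0.083   0.8707]
 [ 0.0572  0.9964  0.0632]
 [-0.8728  0.0192  0.4877]]
lean 29.21297568228466 az 6.733268577723259 jaw az 94.76386245540895 jaw el 1.1008969342273456
shift cm [14.519   0.3135 35.0354]
```

send_rows(
  increments=[
    [0.5,1.8,0,4.4,0],
    [0.5,3.6,0.1,8.8,0],
    [0.5,5.4,0.1,13.2,0],
    [0.5,7.2,0.2,17.6,0],
    [0.5,9,0.2,22,0],
    [0.5,10.8,0.3,26.4,0],
    [0.5,12.6,0.3,30.8,0],
    [0.5,14.4,0.3,35,0],
  ],
)

```text
time: 22.7
ee_pos: [0.9004, 0.102, 0.5661]
orientation: [[0.479, -0.085, 0.874], [0.058, 0.996, 0.064], [-0.876, 0.02, 0.482]]
contact_force: [1.3, 0.1, 1.1]
finger_gap: 0.802
```

send_rows(
  increments=[
    [0.5,-10,0,100,0],
    [0.5,-20,0,100,0],
  ],
)

```text
time: 22.9
ee_pos: [0.9454, 0.1044, 0.5938]
orientation: [[0.494, -0.086, 0.865], [0.061, 0.996, 0.064], [-0.867, 0.021, 0.497]]
contact_force: [-20.8, 0.5, 46.7]
finger_gap: 0.804
```

send_rows(
  increments=[
    [0.5,-40,0,100,0],
  ],
)

```text
time: 23.0
ee_pos: [0.9494, 0.1035, 0.5958]
orientation: [[0.506, -0.087, 0.858], [0.065, 0.996, 0.063], [-0.86, 0.024, 0.509]]
contact_force: [2.7, 0.1, -2.6]
finger_gap: 0.803
```

send_rows(
  increments=[
    [0.5,-40,0,100,0],
  ],
)

```text
time: 23.1
ee_pos: [0.9474, 0.1019, 0.6177]
orientation: [[0.535, -0.088, 0.84], [0.068, 0.996, 0.061], [-0.842, 0.025, 0.539]]
contact_force: [-0.6, -0.1, -0.1]
finger_gap: 0.803
```

send_rows(
  increments=[
    [0.5,-40,0,100,0],
  ],
)

```text
time: 23.2
ee_pos: [0.9474, 0.1004, 0.6401]
orientation: [[0.569, -0.089, 0.817], [0.072, 0.996, 0.059], [-0.819, 0.025, 0.573]]
contact_force: [0.7, -1.3, -0.6]
finger_gap: 0.799
```

```bash
python3 st.py
```

```text
time 23.2
joint_positions [ 1.197  37.8305 71.2305 88.5351  3.4333 -2.3967]
ee_pos [0.9474 0.1004 0.6401]
contact_force [ 0.7084 -1.2785 -0.5679]
finger_gap 0.7990482087626525
[[ 0.5692 -0.0893  0.8173]
 [ 0.0718  0.9957  0.0588]
 [-0.819   0.0252  0.5732]]
lean 35.0122380015477 az 7.18832382673271 jaw az 95.12700096263035 jaw el 1.4433931533913662
```

send_rows(
  increments=[
    [0.5,-20,0,60,0],
  ],
)

```text
time: 23.3
ee_pos: [0.951, 0.0994, 0.6597]
orientation: [[0.604, -0.09, 0.792], [0.075, 0.996, 0.056], [-0.793, 0.025, 0.609]]
contact_force: [0.4, -0.5, 0.4]
finger_gap: 0.801
```

```bash
python3 st.py .46 -.12 .45; python3 st.py .49 -.184 .24|tail -1
```

```text
time 23.3
joint_positions [ 1.073  37.0928 71.3115 86.8503  3.6298 -2.3824]
ee_pos [0.951  0.0994 0.6597]
contact_force [ 0.3542 -0.451   0.3586]
finger_gap 0.8008453225736789
[[ 0.6044 -0.0901  0.7915]
 [ 0.0746  0.9956  0.0563]
 [-0.7932  0.025   0.6085]]
lean 37.51872058192638 az 7.039872672518393 jaw az 95.17029735342153 jaw el 1.4349915171044558
shift cm [-14.6846 -17.9426 -52.8576]
shift cm [  3.3072 -25.1107 -63.622 ]
```

send_rows(
  increments=[
    [0.5,-1.2,-1.5,-4.4,0],
    [0.5,-2.4,-3,-8.8,0],
    [0.5,-3.6,-4.5,-13.2,0],
    [0.5,-4.9,-6,-17.6,0],
    [0.5,-6.1,-7.5,-22,0],
    [0.5,-7.3,-9,-26.4,0],
    [0.5,-8.6,-10.5,-30.8,0],
    [0.5,-9.8,-12,-35.2,0],
  ],
)

```text
time: 24.1
ee_pos: [0.6359, -0.0407, 0.5301]
orientation: [[0.611, -0.09, 0.787], [0.073, 0.996, 0.058], [-0.789, 0.022, 0.615]]
contact_force: [-1.0, -0.4, 0.2]
finger_gap: 0.8
```

```bash
python3 st.py .46 -.12 .45; python3 st.py .49 -.182 .24|tail -1
```

```text
time 24.1
joint_positions [-15.0936  -8.0038  -3.5264  58.5911  13.2644 -15.5342]
ee_pos [ 0.6359 -0.0407  0.5301]
contact_force [-0.9869 -0.4467  0.1806]
finger_gap 0.7996554549890174
[[ 0.6106 -0.0904  0.7868]
 [ 0.073   0.9957  0.0578]
 [-0.7886  0.0221  0.6146]]
lean 37.94813837064839 az 6.814092970220318 jaw az 95.18868603763828 jaw el 1.267162790786559
shift cm [ -5.0017  -6.4811 -19.2162]
shift cm [ 12.9376 -13.3898 -30.1198]
```

send_rows(
  increments=[
    [0.5,-1.3,-1.6,-4.8,0],
    [0.5,-2.5,-3.2,-9.6,0],
    [0.5,-3.8,-4.8,-14.4,0],
    [0.5,-4.5,-6.4,-19,0],
    [0.5,-1,-8,-21.5,0],
    [0.5,3,-9.5,-24,0],
    [0.5,7,-11,-26.5,0],
    [0.5,10.5,-12.5,-29,0],
  ],
)

```text
time: 24.9
ee_pos: [0.4834, -0.1753, 0.2682]
orientation: [[0.616, -0.09, 0.783], [0.068, 0.996, 0.061], [-0.785, 0.016, 0.619]]
contact_force: [-0.1, -0.8, -0.9]
finger_gap: 0.802
```

```bash
python3 st.py .50 -.182 .22
```

```text
time 24.9
joint_positions [-41.3466 -14.0301 -38.7456  37.2845  27.2413 -39.2752]
ee_pos [ 0.4834 -0.1753  0.2682]
contact_force [-0.0733 -0.7757 -0.8621]
finger_gap 0.8018481363968977
[[ 0.6157 -0.0898  0.7828]
 [ 0.0679  0.9958  0.0609]
 [-0.785   0.0157  0.6193]]
lean 38.277685919786876 az 6.292499155854224 jaw az 95.15452993143215 jaw el 0.8978620142661377
shift cm [ 4.7606 -0.8941 -1.721 ]
```

send_rows(
  increments=[
    [0.5,2.4,-0.5,-0.9,0],
    [0.5,4.8,-0.9,-1.7,0],
    [0.5,4.8,-0.9,-1.7,0],
  ],
)

```text
time: 25.2
ee_pos: [0.4994, -0.1814, 0.2187]
orientation: [[0.615, -0.089, 0.783], [0.068, 0.996, 0.06], [-0.786, 0.016, 0.619]]
contact_force: [-0.3, 0.4, -0.4]
finger_gap: 0.797
```

```bash
cat > held.py <<'E'
from h import *
from scipy.optimize import least_squares
import sys
s=r.observe(); R=s['orientation']; t=s['ee_pos']; y=R[:,1]
p,d=imaging.read_camera("side");hsv=cv2.cvtColor(p,cv2.COLOR_RGB2HSV)
m=(((hsv[...,0]<8)|(hsv[...,0]>172))&(hsv[...,1]>140)&(hsv[...,2]>60)).astype(np.uint8)
P=t+.034*y
u0,v0=map(int,proj("side",P)); print(u0,v0)
cv2.imwrite(f"pics/{sys.argv[1]}.png",cv2.resize(p[v0-60:v0+60,u0-70:u0+70,::-1],None,fx=5,fy=5,interpolation=cv2.INTER_CUBIC))
k,l,st,c=cv2.connectedComponentsWithStats(m)
i=min([i for i in range(1,k) if st[i,4]>30],key=lambda i:np.hypot(c[i][0]-u0,c[i][1]-v0-4)); print(st[i],c[i])
C=cloud("side",d); print("face median",np.median(C[l==i],0).round(4))
vv,uu=np.nonzero(l==i)
def onplane(u,v):
    o,dd=ray("side",u,v); return o+dd*((P-o)@y)/(dd@y)
pts=np.array([onplane(u,v) for u,v in zip(uu,vv)])
ex=np.array([.9966,.0828,0]);a=(pts-P)@ex; b=(pts-P)[:,2]
low=np.array([(a[uu==q].mean(),b[uu==q].min()) for q in np.unique(uu)])
f=least_squares(lambda q:np.hypot(low[:,0]-q[0],low[:,1]-q[1])-.0235,[0,-.01],loss='soft_l1',f_scale=.001)
Cc=P+ex*f.x[0]+np.array([0,0,f.x[1]])-.034*y
print("centre",Cc.round(4),"rel",(Cc-t).round(4))
E
python3 st.py; python3 held.py s9
```

```text
time 25.2
joint_positions [-40.4223  -9.0398 -41.5206  29.1469  26.7695 -38.3496]
ee_pos [ 0.4994 -0.1814  0.2187]
contact_force [-0.2743  0.3647 -0.3865]
finger_gap 0.7973037717856988
[[ 0.615  -0.0894  0.7834]
 [ 0.0678  0.9959  0.0604]
 [-0.7856  0.016   0.6186]]
lean 38.22578000226482 az 6.289089086675048 jaw az 95.12834689332374 jaw el 0.9141199168653401
320 175
[309 175  16  13 113] [315.27433628 182.24778761]
face median [ 0.5127 -0.147   0.1971]
centre [ 0.5082 -0.1807  0.2079] rel [ 0.0088  0.0007 -0.0108]
```

View pics/s9.png

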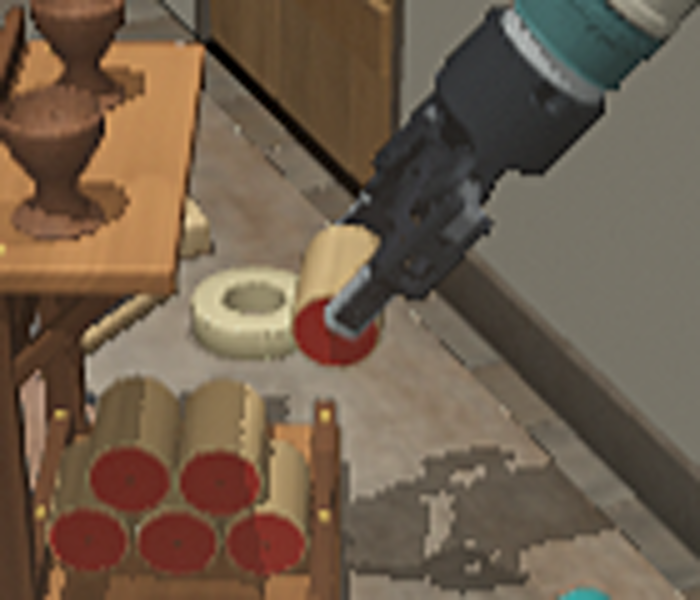

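```bash
python3 - <<'E'
from h import *
s=r.observe(); R=s['orientation']; t=s['ee_pos']; y=R[:,1];P=t+.034*y
for u,v in((317.2,181.4),(317.2,182.4),(316.5,181.4)):
    o,dd=ray("side",u,v); q=o+dd*((P-o)@y)/(dd@y)-.034*y; print(q,(q-t).round(4))
# check with known seated faces: project predicted seat faces
for nm,c in(("gap",(.5701,-.1767,.105)),("sfar",(.594+.0239,-.1747+.002,.105))):
    f=np.array(c)+.034*np.array([-.0828,.9966,0]); print(nm,proj("side",f))
print("topseat face", proj("side",np.array([.594,-.1747,.147])+.034*np.array([-.0828,.9966,0])))
E
```

```text
[ 0.5076541  -0.18079113  0.20127684] [ 0.0075  0.001  -0.0193]
[ 0.50761222 -0.1807512   0.1982879 ] [ 0.0075  0.001  -0.0223]
[ 0.50943775 -0.18062975  0.20125883] [ 0.0093  0.0011 -0.0194]
gap (np.float64(293.42670192410327), np.float64(211.41356074806183))
sfar (np.float64(275.6389862781838), np.float64(211.18616651870684))
topseat face (np.float64(284.02662374906447), np.float64(198.41898254125863))
```

```bash
python3 st.py .535 -.180 .185|tail -1;python3 st.py .585 -.176 .182|tail -1
```

```text
shift cm [ 4.9548 -0.1909  0.527 ]
shift cm [ 8.3006 -0.2467  4.2758]
```

send_rows(
  increments=[
    [0.5,2,-0.1,0.2,0],
    [0.5,4,-0.2,0.4,0],
    [0.5,5,-0.2,0.6,0],
    [0.5,5.9,-0.2,1.6,0],
    [0.5,6.8,-0.2,2.6,0],
    [0.5,7.6,-0.25,3.5,0],
    [0.5,8.3,-0.25,4.3,0],
    [0.5,8.3,-0.25,4.3,0],
  ],
)

```text
time: 26.05
ee_pos: [0.587, -0.1762, 0.183]
orientation: [[0.618, -0.091, 0.781], [0.067, 0.996, 0.063], [-0.783, 0.014, 0.621]]
contact_force: [0.5, -0.3, -0.6]
finger_gap: 0.799
```

```bash
python3 st.py .5875 -.176 .170; python3 held.py s10
```

```text
time 26.05
joint_positions [-32.7884   1.5597 -37.3793  19.4049  23.0195 -31.1395]
ee_pos [ 0.587  -0.1762  0.183 ]
contact_force [ 0.539  -0.2842 -0.5973]
finger_gap 0.7991404631477794
[[ 0.6178 -0.0911  0.781 ]
 [ 0.0672  0.9957  0.063 ]
 [-0.7834  0.0135  0.6213]]
lean 38.42405362110621 az 6.203975207361179 jaw az 95.22855504241407 jaw el 0.7736910536570146
shift cm [ 1.05   -0.0033 -0.7678]
286 186
[275 186  16  13 104] [281.74038462 193.125     ]
face median [ 0.5991 -0.1414  0.1615]
centre [ 0.5943 -0.1756  0.1719] rel [ 0.0073  0.0006 -0.0111]
```

View pics/s10.png

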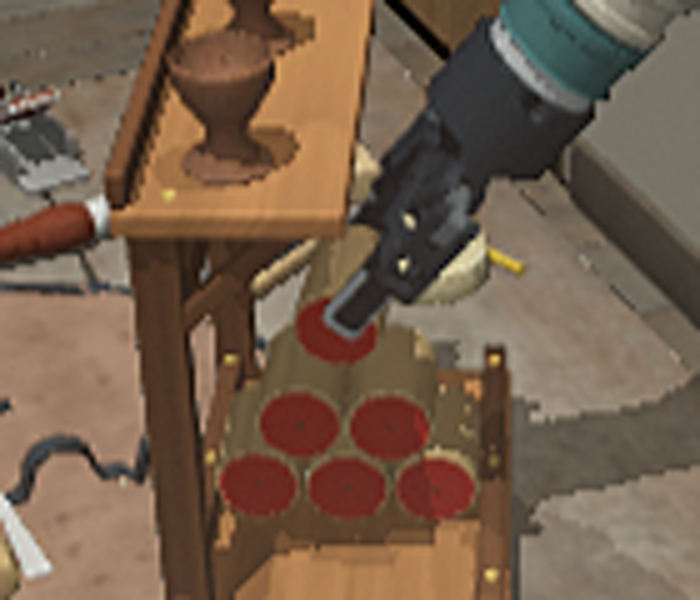

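```bash
python3 st.py .586 -.1755 .168|tail -1
```

```text
shift cm [ 1.1317  0.022  -0.8902]
```

send_rows(
  increments=[
    [0.5,0.4,0,-0.3,0],
    [0.5,0.8,0,-0.6,0],
    [0.5,1.1,0,-0.9,0],
    [0.5,1.1,0,-0.9,0],
    [0.5,1.1,0,-0.9,0],
  ],
)

```text
time: 26.6
ee_pos: [0.5853, -0.1757, 0.1677]
orientation: [[0.616, -0.09, 0.782], [0.068, 0.996, 0.062], [-0.785, 0.015, 0.62]]
contact_force: [-0.5, -0.5, -1.1]
finger_gap: 0.804
```

```bash
python3 st.py .586 -.1755 .164; python3 held.py s11
```

```text
time 26.6
joint_positions [-32.8374   2.6403 -38.4547  17.3871  23.0223 -31.1546]
ee_pos [ 0.5853 -0.1757  0.1677]
contact_force [-0.5202 -0.5006 -1.0831]
finger_gap 0.8044210745655086
[[ 0.6163 -0.0905  0.7823]
 [ 0.0677  0.9958  0.0618]
 [-0.7846  0.0149  0.6198]]
lean 38.31818273113161 az 6.268895773965352 jaw az 95.1913802361362 jaw el 0.8514129910393375
shift cm [ 0.3335  0.0074 -0.1761]
287 191
[276 191  16  13  99] [282.5959596 198.1010101]
face median [ 0.5986 -0.1416  0.1458]
centre [ 0.5926 -0.1751  0.157 ] rel [ 0.0073  0.0006 -0.0107]
```

View pics/s11.png

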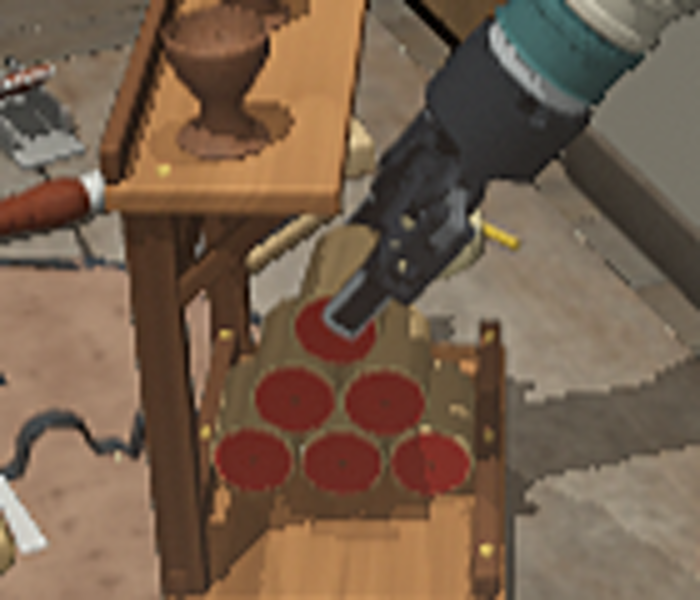

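send_rows(
  increments=[
    [0.5,0.15,0,-0.1,0],
    [0.5,0.3,0,-0.2,0],
    [0.5,0.3,0,-0.2,0],
  ],
)

```text
time: 26.95
ee_pos: [0.5857, -0.1757, 0.1642]
orientation: [[0.616, -0.091, 0.782], [0.068, 0.996, 0.062], [-0.784, 0.015, 0.62]]
contact_force: [0.1, -0.2, -0.7]
finger_gap: 0.796
```

```bash
python3 st.py .586 -.1755 .162
```

```text
time 26.95
joint_positions [-32.8063   2.9651 -38.6458  16.847   23.0064 -31.1328]
ee_pos [ 0.5857 -0.1757  0.1642]
contact_force [ 0.0955 -0.2319 -0.6873]
finger_gap 0.796053119378605
[[ 0.6165 -0.0906  0.7821]
 [ 0.0676  0.9958  0.062 ]
 [-0.7845  0.0146  0.62  ]]
lean 38.32845179430862 az 6.25892379615764 jaw az 95.1971742031873 jaw el 0.8392676542832428
shift cm [ 0.19    0.0107 -0.1162]
```

send_rows(
  increments=[
    [0.5,0.1,0,-0.06,0],
    [0.5,0.2,0,-0.12,0],
    [0.5,0.2,0,-0.12,0],
  ],
)

```text
time: 27.25
ee_pos: [0.5864, -0.1755, 0.1626]
orientation: [[0.618, -0.091, 0.781], [0.068, 0.996, 0.062], [-0.784, 0.015, 0.621]]
contact_force: [-3.3, 0.4, 3.7]
finger_gap: 0.798
```

```bash
python3 st.py; python3 held.py s12
```

```text
time 27.25
joint_positions [-32.7793   3.153  -38.7331  16.5023  23.058  -31.1001]
ee_pos [ 0.5864 -0.1755  0.1626]
contact_force [-3.3493  0.4192  3.6958]
finger_gap 0.7978935011493645
[[ 0.6175 -0.0911  0.7813]
 [ 0.0682  0.9957  0.0622]
 [-0.7836  0.0149  0.6211]]
lean 38.41015018630228 az 6.300899369855135 jaw az 95.2268531947532 jaw el 0.8514757901729274
286 193
[276 192  16  13  99] [282.2020202  199.65656566]
face median [ 0.5993 -0.1409  0.1412]
centre [ 0.5947 -0.1748  0.1521] rel [ 0.0083  0.0007 -0.0105]
```

View pics/s12.png

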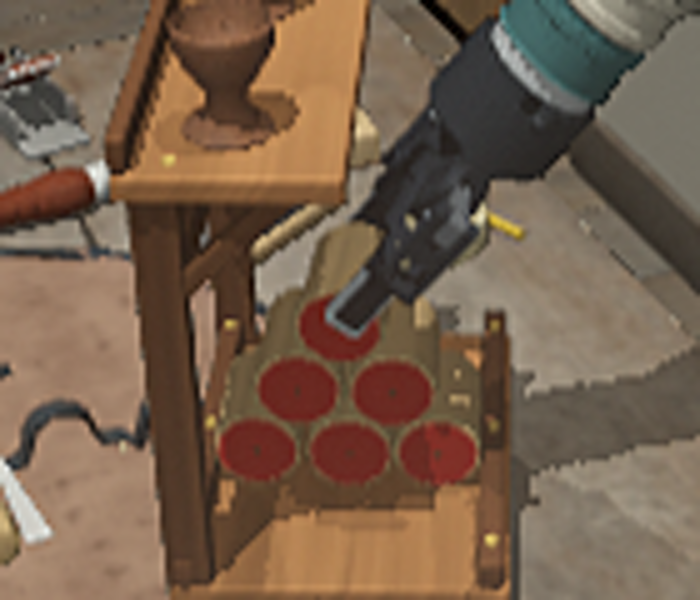

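send_rows(
  increments=[
    [0.5,-0.06,0,-0.08,0],
    [0.5,-0.06,0,-0.08,0],
  ],
)

```text
time: 27.5
ee_pos: [0.5856, -0.1759, 0.1628]
orientation: [[0.618, -0.091, 0.781], [0.067, 0.996, 0.063], [-0.783, 0.014, 0.621]]
contact_force: [0.7, 0.1, 0.0]
finger_gap: 0.801
```

send_rows(
  increments=[
    [0.17,0,0,0,0],
    [0.14,0,0,0,0],
    [0.08,0,0,0,0],
    [0,0,0,0,0],
    [0,0,0,0,0],
    [0,0,0,0,0],
  ],
)

```text
time: 28.1
ee_pos: [0.5856, -0.1759, 0.1627]
orientation: [[0.618, -0.091, 0.781], [0.067, 0.996, 0.063], [-0.783, 0.014, 0.621]]
contact_force: [-0.8, 0.0, 0.1]
finger_gap: 0.999
```

```bash
python3 st.py; python3 held.py s13
```

```text
time 28.1
joint_positions [-32.8582   3.0658 -38.8176  16.4943  23.0732 -31.1822]
ee_pos [ 0.5856 -0.1759  0.1627]
contact_force [-0.7569  0.0399  0.0549]
finger_gap 0.9991844448867476
[[ 0.6178 -0.091   0.781 ]
 [ 0.0675  0.9958  0.0626]
 [-0.7834  0.014   0.6214]]
lean 38.426490101459734 az 6.234040720937782 jaw az 95.22041631591011 jaw el 0.8040573874956592
287 193
[276 192  17  13 104] [282.55769231 199.5       ]
face median [ 0.5973 -0.1413  0.1404]
centre [ 0.5943 -0.1751  0.1518] rel [ 0.0087  0.0007 -0.011 ]
```

View pics/s13.png

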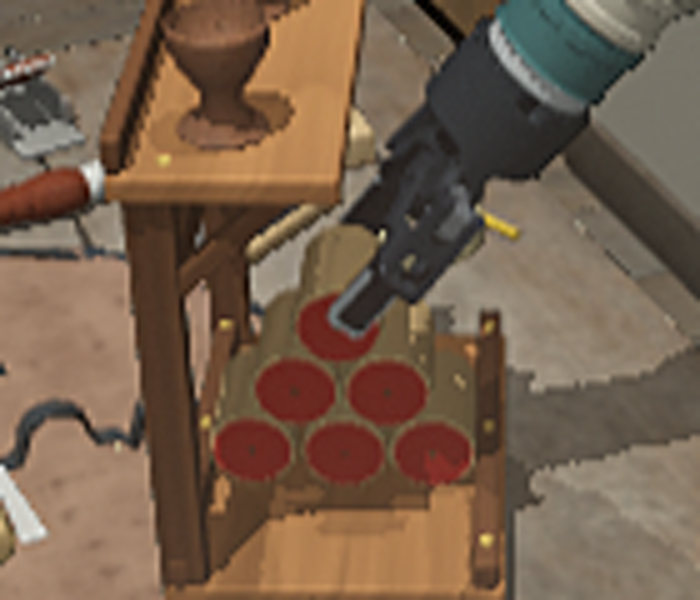

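Released, seated. Retract straight back along the tool, then check.

send_rows(
  increments=[
    [0,-1,0,0,0],
    [0,-2.5,0,0,0],
    [0,-4.5,0,0,0],
    [0,-7,0,-0.5,0],
    [0,-10,0,-2,0],
    [0,-13,0,-3,0],
    [0,-14,0,-3,0],
    [0,-14,0,-3,0],
  ],
)

```text
time: 28.95
ee_pos: [0.4758, -0.1883, 0.2561]
orientation: [[0.621, -0.089, 0.779], [0.064, 0.996, 0.063], [-0.782, 0.011, 0.624]]
contact_force: [1.4, -1.2, -0.2]
finger_gap: 1.0
```

```bash
python3 st.py|head -3; python3 meas.py e; python3 - <<'E'
from h import *
p=cv2.imread("pics/eside.png"); cv2.imwrite("pics/s14.png",cv2.resize(p[90:270,220:400],None,fx=3.3,fy=3.3,interpolation=cv2.INTER_CUBIC))
E
```

```text
time 28.95
joint_positions [-43.6638 -13.3622 -39.8693  36.1218  28.3526 -41.54  ]
ee_pos [ 0.4758 -0.1883  0.2561]
red 164 [284.1 198.2] [ 0.591 -0.142  0.146]
red 155 [275.7 210.8] [ 0.615 -0.14   0.106]
red 151 [294.  211.4] [ 0.566 -0.142  0.106]
red 144 [266.9 222.5] [ 0.641 -0.138  0.065]
red 145 [285.6 223.3] [ 0.589 -0.14   0.064]
red 146 [303.1 223.4] [ 0.542 -0.145  0.065]
```

View pics/s14.png

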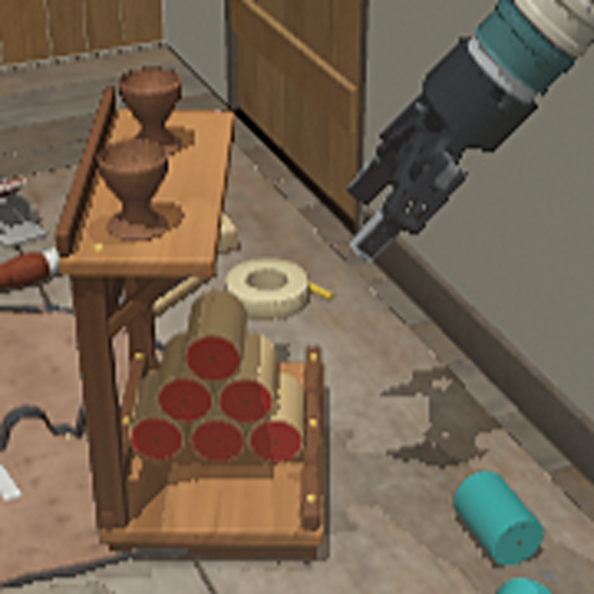

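```bash
python3 -c "
from bench import order
print(order.close_job())"
```

```text
the job is handed in; nothing more can be done
None
```

The pyramid is complete and the job is handed in, at about 29 s of the 67 s allowed. The hand-in reported no verdict.

**What I did:**
- I tipped the standing blank over on the bench and laid it in the front second-row gap.
- I laid the other blank on top.
- The moves cannot turn the tool sideways. I got the 38–40° lean by asking for poses just out of reach, so the arm gave up a little tilt each time. The lean had to be reduced to about 29° to pick up the second blank and then restored while holding it.

**Last checks (side camera, gripper withdrawn):**
- **Top blank:** its end face was at pixel (284.1, 198.2); a seated blank was predicted at (284.0, 198.4).
- **Gap blank:** its end face was at (294.0, 211.4) against a predicted (293.4, 211.4), so it is within about 2 mm of its seat.
- **The four blanks stacked before:** they moved at most about 0.5 pixel, roughly 1.5 mm.
- **Rest of the scene:** both egg cups were upright, and nothing went near the oil jar. The gripper was open and clear of everything.

**Disagreed or not checked:**
- My two estimates of how each blank sat in the gripper differed by 3–7 mm in height. I lowered the last few millimetres by feel and by picture instead.
- While I was restoring the lean in free air, the wrist force briefly read about 50 N, below the 120 N limit.
- Joint 3 rested at the ends of its range during the leaning. One reading was 71.312° against the stated 71.31°.
- I did not measure the angle of the two placed blanks separately. The jaws were within about 1° of the stand's length when they let go.

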